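# Open out and refill the honey-stick rack

### The arm

A 6-joint arm with a two-finger parallel gripper is mounted at the origin on the work surface. World frame = base frame: x ahead of the robot, y to its left, z up, the work surface at z = 0. Lengths are in mm, angles in degrees, forces in N, time in s.
With the tool pointing down it reaches from about 300 to 850 mm from the base axis. Payload 4.2 kg.
Tool frame: the origin (TCP) lies at the very end of the fingers, on their centre line; the grasp point (between the pads) lies 19 mm behind it (env.grip_point_offset is the distance from the TCP to the grasp point, in mm); z points along the fingers, y is the line along which they close (so a half turn about z gives the same grasp; the last joint's range is limited). The gripper opens to 91 mm and grips with 3 to 60 N. Pads are 32 mm wide; open, the fingers measure 118 mm over their backs; the gripper's body (76 mm by 178 mm) begins 60 mm behind the grasp point.
Start: joints at [67.208, 18.312, 89.639, -0, 72.044, -1.146], TCP at [212.108, 534.468, 188.776] pointing down, gripper open.
Joint ranges: [-177.97, 177.97], [-48.28, 115.42], [12.27, 149.76], [-77.06, 257.06], [2.81, 150.46], [-146.56, 146.56]. Speed limits (degrees/s): [147.25, 147.25, 180, 180, 180, 180].

### API

Orientations are given as [roll, pitch, yaw] about the fixed x, y, z axes, in that order (R = Rz(yaw) Ry(pitch) Rx(roll)).
In Python, from workcell import env gives the robot as it stands. The module is installed in compiled form; this text tells all that it offers.
- The arm moves only by the tool arm_command, never from a script. Its argument "rows" is a list of rows, each an object with "delta_pos": the shift along the tool's x, y, z in mm, a list of three; "roll": the turn about the tool's z in units of 5 degrees (1.0 is 5 degrees); "jaw": the opening in per cent of the stroke, from 0 (shut) to 100 (fully open). A call has 1 to 20 rows; each row is the pose to reach, as a shift and turn from the pose commanded when the call began, along the tool's axes at that moment; what a row does not reach only later rows make up. A row lasts 1/12 s, in which the tool goes at most 41.7 mm and 7.16 degrees, less where a joint would pass 70% of its speed; a pose out of reach is approached as far as the arm can. A call with a gripper value outside its range is refused whole. The fingers move at their own pace and stop on an object; "squeeze" is the grip in N (left out, the last holds). Time passes only in rows, so rows that repeat a pose let the fingers close. It gives the time, the measured TCP pose, the force, the opening and the grip force at its end, in the units of the state.
- env.state(): the state, without advancing time (a new reading comes with each control period).
- env.grab_frame(name): name is "scene" or "side" or "wrist"; returns a dict with "img" (400x640x3 uint8, blue, green, red), "z_map" (400x640 float32, mm along the optical axis (not along the pixel's ray), 0 where there is no reading), "fov_y" (degrees; the focal length in pixels is half the picture's height over the tangent of half this angle, whatever the lens; pixels are square), "cx", "cy" (the principal point, pixels), "dist" ([k1, k2, p1, p2, k3] as OpenCV has them; the pictures are not rectified), "R" (3x3) and "t" (3): a world point X has camera coordinates R X + t; the wrist camera has in their place "T_tool_cam" (4x4, takes a point from camera to tool coordinates, whose origin is the TCP and whose axes are the flange's). Camera axes: x right, y down, z forward; pixel columns grow to the right and rows downward; lengths in mm; the calibration is good to about 2 mm. A picture is of the moment at which its call begins: read the wrist's pose just before it.
- env.job_done(): hands the job in; it is judged then, once.
The state is a dict: "time_s": time; "qpos": joint angles; "qvel": joint speeds; "effort": joint torques, N m; "ee_pos": TCP position; "ee_rot": TCP orientation; "force": force on the tool from outside, world axes, zero at the start; "torque": the same for the moment, N m; "gripper_width": finger opening in mm; "gripper_force": force on a finger pad.
Only numpy, scipy, OpenCV 4.12 (cv2) and the standard library are available. Lean on these libraries where they do the work, as an engineer would, in place of code of your own. Each camera call takes 0.05 s, during which the arm holds its last target. There are 200 camera calls.

### The job

Get the honey-stick rack ready: move the butter dish out of it to stand in the middle of the white plate, and pull each of the two blue-tabbed sleeves outward along its tube until the brass button pops up through the next hole. Then lay every honey stick on the table flat in the tray, side by side, running from end plate to end plate (parallel to the tube), and last of all swing the steel keeper bar across over them until its end rests fully home in the catch. Leave the jam jar and the mug where they are.

Things in the scene. Friction and masses are not known exactly. Their poses are not given: they have to be found in the camera images.
- rack: Refill rack, fixed: open pale-wood tray. Origin: centre of its underside, on the table; x to its far long side, y to its left end, z up. Floor top 10 mm up. Long walls (along y) 6 mm thick at x = -88 and +88 mm, tops 30 mm up: 170 mm wide inside. Its ends are the sleeves' movable white end plates. A square aluminium tube, 170 mm long, runs along y outside the near wall at x = -106 mm and carries both sleeves
- left_sleeve (a joint): Left steel sleeve (24 x 24 mm, 78 long, top 32 mm up) telescoping over the tube; carries a white end plate across the tray (6 mm thick, top 44 mm up, inner face at rack y = 30 mm + value) and a blue tab. Value (m) grows outward, to rack +y. Two 13 mm holes in its top: the button stands in one at 0, in the next at 0.050, and locks (about 2 mm play). Starts between, 0.014 to 0.036. Drag 2 to 4 N
- right_sleeve (a joint): Right sleeve, the mirror image of the left: grows as it is pulled outward (rack -y); its button pops out at 0.050; end plate's inner face at rack y = -(30 mm + value)
- left_tab (a point): Grip point on the left sleeve's upright blue tab, 6 mm below its top. Tab: 14 mm along rack x, 18 along rack y, from 32 to 66 mm above the table, at rack x = -106 mm, y = 49 mm + sleeve value. The end plate's arm (top 44 mm up) stands 4 mm from its inner side; across rack x both sides are free above 44 mm
- right_tab (a point): Grip point on the right sleeve's blue tab, mirror image: rack y = -(49 mm + sleeve value)
- left_button (a joint): Left sprung brass button, 10 mm across, on the fixed tube at rack x = -106, y = +70 mm, pushed up by a 2.5 to 4.5 N spring. 0 (m): held down under the sleeve wall; 0.007: popped fully out through a hole, 4 mm proud of the sleeve
- right_button (a joint): Right sprung brass button, at rack x = -106, y = -70 mm; the same values
- keeper (a joint): Steel keeper bar (200 mm long, 10 wide, 48 to 56 mm up) swinging level about an upright pivot at rack x = +106 mm, y = 0. Angle q in rad: 0 closed, across the middle of the tray with its end in the catch, at its stop; grows as it opens towards rack +y (1.57: along the far wall). The bar points along rack (-cos q, sin q). Stays where left; about 0.5 N at the knob moves it
- keeper_knob (a point): Middle of the upright black knob on the keeper bar, 165 mm from the pivot: 14 mm diameter, from 56 to 90 mm above the table; this point is 78 mm up
- catch (a point): Dark steel catch of the keeper bar on the near wall, rack x = -94 to -82 mm, y = -12 to +10 mm, top 62 mm up; its mouth is open towards rack +y. This point: middle of the mouth, 52 mm up, where the bar lies when closed
- butter_dish: Small steel butter pat dish with a pat of butter: round, 60 mm across the rim (56 at the foot), 28 mm tall, 90 g; origin: centre of its underside. It starts standing on the tray floor of the rack
- plate: Small white melamine plate, 140 mm across, 14 mm tall, loose on the table; origin: centre of its underside. The flat middle lies about 5 mm above the table
- stick1: Honey stick 1, lying on the table: amber tube 12 mm in diameter with a yellow 16 x 16 mm square cap, 12 mm long, on each end; 140 mm long over all, 25 g. Origin: middle of its length, on its underside as built (so 8 mm below its axis); y runs along the stick. Absent in some starts
- stick1_mid (a point): Middle of honey stick 1, on its axis (8 mm above what it lies on)
- stick2: Honey stick 2, lying on the table: amber tube 12 mm in diameter with a yellow 16 x 16 mm square cap, 12 mm long, on each end; 140 mm long over all, 25 g. Origin: middle of its length, on its underside as built (so 8 mm below its axis); y runs along the stick. Absent in some starts
- stick2_mid (a point): Middle of honey stick 2, on its axis (8 mm above what it lies on)
- stick3: Honey stick 3, lying on the table: amber tube 12 mm in diameter with a yellow 16 x 16 mm square cap, 12 mm long, on each end; 140 mm long over all, 25 g. Origin: middle of its length, on its underside as built (so 8 mm below its axis); y runs along the stick. Absent in some starts
- stick3_mid (a point): Middle of honey stick 3, on its axis (8 mm above what it lies on)
- stick4: Honey stick 4, lying on the table: amber tube 12 mm in diameter with a yellow 16 x 16 mm square cap, 12 mm long, on each end; 140 mm long over all, 25 g. Origin: middle of its length, on its underside as built (so 8 mm below its axis); y runs along the stick. Absent in some starts
- stick4_mid (a point): Middle of honey stick 4, on its axis (8 mm above what it lies on)
- jam_jar: Bystander: jam jar with green twist cap, 68 mm across, 90 mm tall; origin: centre of its underside
- mug: Bystander: blue mug, 76 mm across, 85 mm tall; origin: centre of its underside
Things that resemble listed ones, but are neither listed nor needed, are in the scene too. Leave any black, purple or red look-alike of the stick3 alone.

How it is judged (in metres and radians):
On the way, in this order (a step that is already met when the one before it is completed fails the run):
1. the dish stands on the plate and both buttons have popped up through the next holes of their sleeves (value of joint each of left_button, right_button above 0.005 m and value of joint left_sleeve between 0.046 and 0.054 m and value of joint right_sleeve between 0.046 and 0.054 m and horizontal distance between butter_dish and plate below 0.035 m and z of butter_dish in the frame of plate below 0.02 m and angle between butter_dish's own z axis and vertical below 0.2 rad), for 0.2 s.
2. every honey stick lies flat in the tray, along the tube (x of stick1_mid in the frame of rack between -0.085 and 0.085 m and y of stick1_mid in the frame of rack between -0.02 and 0.02 m and z of each of stick1_mid, stick2_mid, stick3_mid, stick4_mid in the frame of rack below 0.026 m and angle between the y axis of each of stick1, stick2, stick3, stick4 and the y axis of rack, either way round below 0.4 rad and x of stick2_mid in the frame of rack between -0.085 and 0.085 m and y of stick2_mid in the frame of rack between -0.02 and 0.02 m and x of stick3_mid in the frame of rack between -0.085 and 0.085 m and y of stick3_mid in the frame of rack between -0.02 and 0.02 m and x of stick4_mid in the frame of rack between -0.085 and 0.085 m and y of stick4_mid in the frame of rack between -0.02 and 0.02 m), for 0.2 s.
3. the keeper bar is swung home into its catch (value of joint keeper below 0.06 rad), for 0.2 s.
At the end, for the whole second after the job is handed in: Sleeves at 50 mm (within 4), buttons at least 5 mm up; dish upright, within 35 mm of the plate's middle; each stick flat in the tray, middle within 20 mm of the rack's middle lengthwise, within 0.4 rad of the tube; keeper within 0.06 rad of closed; sticks and dish at rest (all of step 1 and all of step 2 and value of joint keeper below 0.06 rad and linear speed of each of stick1, stick2, stick3, stick4, butter_dish below 0.02 m/s); the robot touches nothing.
It fails at once if a bystander is moved more than 30 mm (distance of any of jam_jar, mug from where it was at the start of the episode above 0.03 m).
Of stick1, stick2, stick3, stick4 only 2 to 4 are there at a start; the rules pass over those that are not, and their reading is None.
At some moment in a run one of stick1, stick2, stick3, stick4 may be knocked a few centimetres aside while the robot is not near it.
It also fails if it takes over 210 s, if anything falls off the work surface, if the arm or the gripper's body presses on something with over 40 N, if the wrist force passes 120 N, or if a joint passes its speed limit or range.

## Working session

There is one attempt and no reset: what is moved stays moved. The work goes in short steps, Python scripts to look and compute and a tool call to move; the robot and the scene stay as the last step left them, time stands still between calls to the robot, and variables do not carry over. Pictures are saved under pics/ and viewed, at most 16 in all, crops included, and the job is handed in when it is done.

Besides the shell and the picture viewer there is one more tool, called by a JSON object that holds its "method" and its "body". arm_command: Moves the arm, as the interface text tells. Its arguments: {"type":"object","properties":{"rows":{"type":"array"},"squeeze":{"type":"number"}},"required":["rows"]}

```bash
mkdir -p pics; cat > h.py <<'E'
import numpy as np, cv2
from scipy.spatial.transform import Rotation as Ro
from workcell import env
def grab(n):
    s=env.state(); f=env.grab_frame(n)
    h=f['img'].shape[0]; fl=h/2/np.tan(np.radians(f['fov_y'])/2)
    f['K']=np.array([[fl,0,f['cx']],[0,fl,f['cy']],[0,0,1]]); f['d']=np.array(f['dist'],float)
    if n=='wrist':
        T=np.array(f['T_tool_cam']); Rt=Ro.from_euler('xyz',s['ee_rot'],degrees=True).as_matrix()
        f['Rwc']=Rt@T[:3,:3]; f['c']=Rt@T[:3,3]+np.array(s['ee_pos'])
    else:
        R=np.array(f['R']); f['Rwc']=R.T; f['c']=-R.T@np.array(f['t'])
    return f
def rays(f,uv):
    p=cv2.undistortPoints(np.array(uv,float).reshape(-1,1,2),f['K'],f['d']).reshape(-1,2)
    return np.c_[p,np.ones(len(p))]@f['Rwc'].T
def onz(f,uv,z):
    r=rays(f,uv); return f['c']+r*((z-f['c'][2])/r[:,2])[:,None]
def dep(f,uv):
    uv=np.array(uv).reshape(-1,2); r=rays(f,uv); z=f['z_map'][uv[:,1].astype(int),uv[:,0].astype(int)]
    return f['c']+r*z[:,None]
def proj(f,P):
    R=f['Rwc'].T; return cv2.projectPoints(np.array(P,float).reshape(-1,1,3),cv2.Rodrigues(R)[0],-R@f['c'],f['K'],f['d'])[0].reshape(-1,2)
def tool(dw):  # world shift -> tool shift now
    return Ro.from_euler('xyz',env.state()['ee_rot'],degrees=True).as_matrix().T@np.array(dw)
def goto(P,yaw=None):
    s=env.state(); d=tool(np.array(P)-s['ee_pos']); print('delta',d.round(1),'ee',np.round(s['ee_pos'],1),np.round(s['ee_rot'],2))
E
python3 - <<'E'
from h import *
s=env.state(); print({k:np.round(v,2) for k,v in s.items()}, env.grip_point_offset)
for n in ('scene','side','wrist'):
    f=grab(n); cv2.imwrite(f'pics/{n}0.png',f['img']); print(n,f['c'].round(0),f['Rwc'][:,2].round(2),f['d'])
E
```

```text
{'time_s': np.float64(0.0), 'qpos': array([67.21, 18.35, 89.71, -0.  , 72.04, -1.15]), 'qvel': array([-0.05, -0.03, -0.07, -0.01,  0.01,  0.06]), 'effort': array([  0.  , -41.24, -23.2 ,   0.07,   0.05,  -0.  ]), 'ee_pos': array([211.9 , 533.94, 187.92]), 'ee_rot': array([-179.9 ,   -0.  ,  158.35]), 'force': array([-0.31, -0.54, -0.48]), 'torque': array([ 0.05, -0.03, -0.03]), 'gripper_force': np.float64(0.0), 'gripper_width': np.float64(91.33)} 18.8
scene [1201.  272.  827.] [-0.63 -0.22 -0.75] [-0.01889684  0.          0.          0.          0.        ]
side [ 90. 808. 722.] [ 0.43 -0.69 -0.58] [0.00540155 0.         0.         0.         0.        ]
wrist [143. 562. 383.] [ 0.25 -0.1  -0.96] [0.00433395 0.         0.         0.         0.        ]
```

View pics/scene0.png

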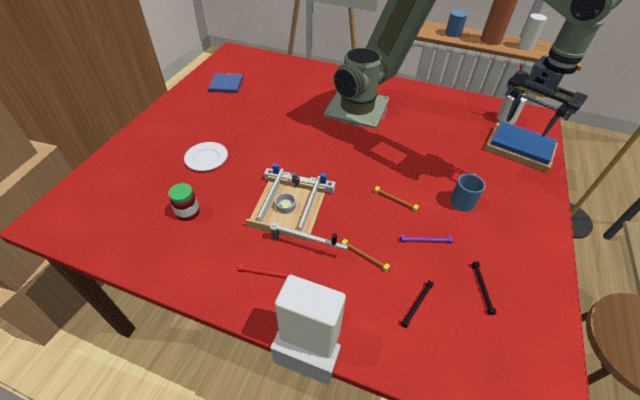

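View pics/side0.png

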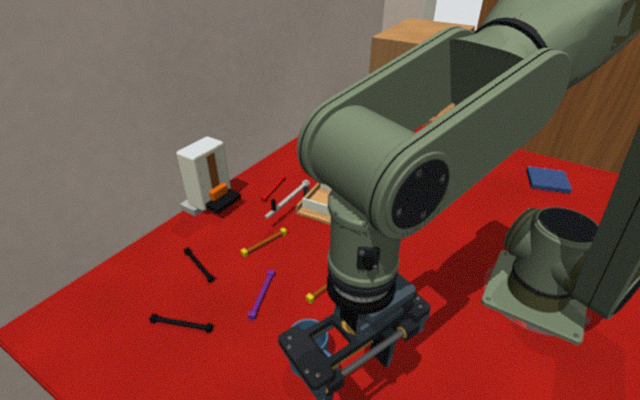

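Scene picture: dish at (286,203) in the rack; blue tabs at (275,170) and (323,179); plate (206,157); keeper knob (334,240). Amber sticks with yellow caps at (396,198) and (366,255). Look-alikes are purple (426,240), black (418,303) and (484,288), and red (265,271); also the jar (183,200) and mug (468,192). I choose the two amber ones and check with a close crop.

```bash
python3 - <<'E'
from h import *
f=grab('scene'); im=f['img']
cv2.imwrite('pics/crop1.png',cv2.resize(im[145:295,170:430],(780,450),interpolation=cv2.INTER_CUBIC))
hsv=cv2.cvtColor(im,cv2.COLOR_BGR2HSV)
def blobs(lo,hi,nm,amin=6):
    m=cv2.inRange(hsv,lo,hi); n,l,st,c=cv2.connectedComponentsWithStats(m)
    for i in range(1,n):
        if st[i,4]>=amin: print(nm,c[i].round(1),st[i,4],dep(f,[c[i]])[0].round(0))
blobs((24,150,120),(34,255,255),'yellow')
blobs((105,150,60),(125,255,255),'blue')
f2=grab('side');f=f2;hsv=cv2.cvtColor(f['img'],cv2.COLOR_BGR2HSV)
blobs((24,150,120),(34,255,255),'yellow side')
E
```

```text
yellow [415.  208.3] 6 [445. 309.  14.]
yellow [385.3 268.1] 9 [673. 276.  15.]
blue [523.9 142.2] 1348 [ 38. 599.  42.]
blue [275.3 168.1] 36 [ 484. -117.   59.]
blue [322.8 177.9] 41 [471.  31.  61.]
yellow side [283.2 230.4] 20 [628. 154.  17.]
yellow side [243.9 251.6] 27 [663. 277.  16.]
yellow side [309.8 297.3] 41 [433. 311.  17.]
```

View pics/crop1.png

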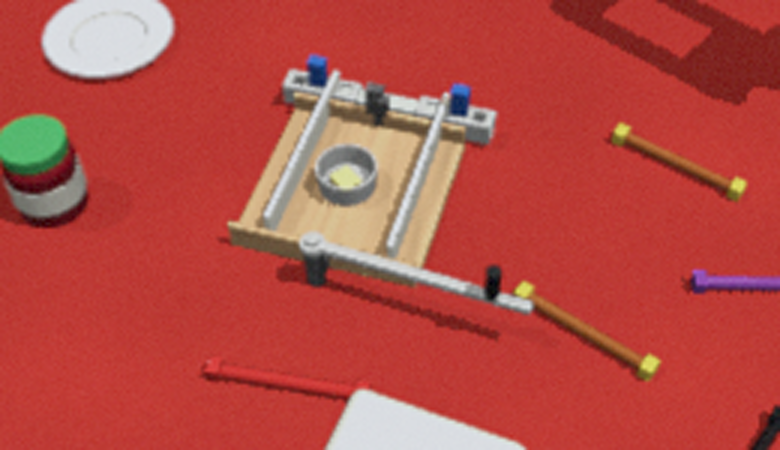

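{"method": "arm_command", "body": {"rows": [{"delta_pos":[-554,-398,-142],"roll":12.6,"jaw":100},{"delta_pos":[-554,-398,-142],"roll":12.6,"jaw":100},{"delta_pos":[-554,-398,-142],"roll":12.6,"jaw":100},{"delta_pos":[-554,-398,-142],"roll":12.6,"jaw":100},{"delta_pos":[-554,-398,-142],"roll":12.6,"jaw":100},{"delta_pos":[-554,-398,-142],"roll":12.6,"jaw":100},{"delta_pos":[-554,-398,-142],"roll":12.6,"jaw":100},{"delta_pos":[-554,-398,-142],"roll":12.6,"jaw":100},{"delta_pos":[-554,-398,-142],"roll":12.6,"jaw":100},{"delta_pos":[-554,-398,-142],"roll":12.6,"jaw":100},{"delta_pos":[-554,-398,-142],"roll":12.6,"jaw":100},{"delta_pos":[-554,-398,-142],"roll":12.6,"jaw":100},{"delta_pos":[-554,-398,-142],"roll":12.6,"jaw":100},{"delta_pos":[-554,-398,-142],"roll":12.6,"jaw":100},{"delta_pos":[-554,-398,-142],"roll":12.6,"jaw":100},{"delta_pos":[-554,-398,-142],"roll":12.6,"jaw":100},{"delta_pos":[-554,-398,-142],"roll":12.6,"jaw":100},{"delta_pos":[-554,-398,-142],"roll":12.6,"jaw":100},{"delta_pos":[-554,-398,-142],"roll":12.6,"jaw":100},{"delta_pos":[-554,-398,-142],"roll":12.6,"jaw":100}]}}

```text
time_s: 1.92
ee_pos: [579.7, -39.4, 330.3]
ee_rot: [-179.9, -0.1, 95.3]
force: [-0.6, -0.1, 0.1]
gripper_width: 91.3
gripper_force: 0.0
```

```bash
python3 - <<'E'
from h import *
f=grab('wrist'); cv2.imwrite('pics/w1.png',f['img']); goto([580,-40,330])
hsv=cv2.cvtColor(f['img'],cv2.COLOR_BGR2HSV)
for nm,lo,hi,z in (('blue',(105,150,50),(125,255,255),66),('yellow',(22,120,110),(36,255,255),8)):
    m=cv2.inRange(hsv,lo,hi); n,l,st,c=cv2.connectedComponentsWithStats(m)
    for i in range(1,n):
        if st[i,4]>=15: print(nm,c[i].round(1),st[i],onz(f,[c[i]],z)[0].round(1),dep(f,[c[i]])[0].round(1))
E
```

```text
delta [-1.1  0.4  0.5] ee [579.5 -38.9 330.5] [-1.7995e+02 -4.0000e-02  9.5400e+01]
blue [246.  117.1] [241 112  12  11 119] [464.7  27.7  66. ] [464.3  27.7  64.2]
blue [252.5 210.6] [248 204  10  14 119] [ 479.4 -116.2   66. ] [ 479.3 -116.3   65.8]
yellow [219.2   6.5] [214   1  12  12 105] [405.9 185.4   8. ] [408.1 183.4  14.7]
yellow [364.   45.1] [359  40  12  11  96] [632.5 153.3   8. ] [631.6 151.5  15.9]
```

View pics/w1.png

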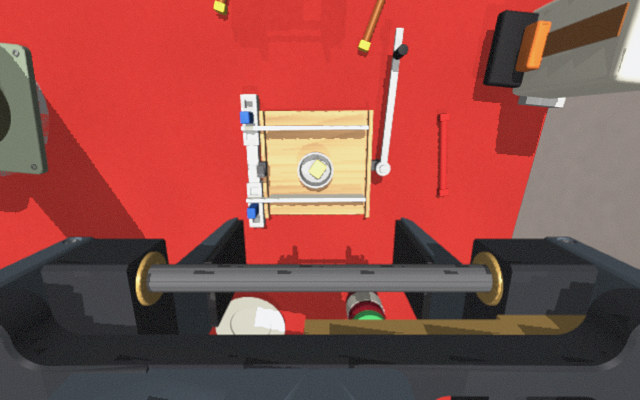

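Wrist view: dish (316,170), left tab (246,117), right tab (252,211), pivot (383,169), knob (401,51), red look-alike (443,155), jar (366,305), plate (250,318), amber stick caps at (219,6) and (364,45).

```bash
python3 - <<'E'
from h import *
f=grab('wrist'); im=f['img']; hsv=cv2.cvtColor(im,cv2.COLOR_BGR2HSV)
m=cv2.inRange(hsv,(10,40,120),(25,160,255)); m[:, :230]=0; m[:,380:]=0; m[235:]=0; m[:90]=0
c=max(cv2.findContours(cv2.morphologyEx(m,cv2.MORPH_CLOSE,np.ones((15,15))),0,2)[0],key=cv2.contourArea)
P=onz(f,c.reshape(-1,2),30)[:,:2].astype(np.float32); r=cv2.minAreaRect(P); print('wood',r)
tl,tr=onz(f,[[246,117.1],[252.5,210.6]],66)[:,:2]
yaw=np.arctan2(-(tl-tr)[0],(tl-tr)[1]); ex=np.array([np.cos(yaw),np.sin(yaw)]); ey=np.array([-ex[1],ex[0]])
print('yaw',np.degrees(yaw)); print('pivot est',onz(f,[[383,169.5]],58)[0],'knob',onz(f,[[401,50]],90)[0])
piv=onz(f,[[383,169.5]],58)[0][:2]; print('centre from pivot',piv-106*ex,' pivot.ey',piv@ey,'catch.ey',onz(f,[[262,170]],62)[0][:2]@ey,'wood ey',np.array(r[0])@ey, 'tabs ex->centre',tl@ex+106,tr@ex+106,'pivot ex',piv@ex-106,'tabs ey',tl@ey,tr@ey)
print('dish',onz(f,[[316,170]],38)[0])
# dish via grey mask
s=im[145:195,290:342]; g=cv2.cvtColor(s,cv2.COLOR_BGR2HSV); dm=((g[...,1]<60)).astype(np.uint8)*255
cc=max(cv2.findContours(dm,0,2)[0],key=cv2.contourArea); e=cv2.minEnclosingCircle(cc); ctr=np.array(e[0])+[290,145]; print('dish',ctr,e[1],onz(f,[ctr,ctr+[e[1],0]],38))
f=grab('scene'); hsv=cv2.cvtColor(f['img'],cv2.COLOR_BGR2HSV)
m=cv2.inRange(hsv,(0,0,150),(180,60,255)); m[:,:175]=0;m[:,240:]=0;m[185:]=0;m[:130]=0
c=max(cv2.findContours(m,0,2)[0],key=cv2.contourArea); e=cv2.fitEllipse(cv2.convexHull(c)); print('plate',e,onz(f,[e[0]],13)[0])
p=onz(f,c.reshape(-1,2),13)[:,:2].astype(np.float32); print(cv2.minEnclosingCircle(p))
m=cv2.inRange(hsv,(45,100,60),(80,255,255)); n,l,st,c=cv2.connectedComponentsWithStats(m); i=1+np.argmax(st[1:,4]); print('jar',dep(f,[c[i]]),onz(f,[c[i]],90))
E
```

```text
wood ((574.8865966796875, -40.968101501464844), (183.43435668945312, 179.0103759765625), 5.894637107849121)
yaw 5.854558105447115
pivot est [680.18429192 -31.4015382   58.        ] knob [672.52975668 133.62435228  90.        ]
centre from pivot [574.73718472 -42.21391928]  pivot.ey -100.61899183498656 catch.ey -99.22874991666748 wood ey -99.39491276247618 tabs ex->centre 571.0055952604338 571.0055952604337 pivot ex 567.433401348926 tabs ey -19.466626048528685 -164.25830547174817
dish [575.16230112 -45.40151649  38.        ]
dish [315.05368042 170.22392654] 18.33937644958496 [[573.64558713 -45.91790662  38.        ]
 [603.69825687 -43.08058348  38.        ]]
plate ((205.26646423339844, 155.83436584472656), (27.68121337890625, 43.27428436279297), 77.97333526611328) [ 473.35747785 -379.12705411   13.        ]
((471.4706115722656, -380.0058288574219), 70.84072875976562)
jar [[ 696.26183126 -299.00746755   91.02959701]] [[ 695.55608462 -299.80683688   90.        ]]
```

{"method": "arm_command", "body": {"squeeze": 15, "rows": [{"delta_pos":[-6,-5.6,270],"roll":0,"jaw":100},{"delta_pos":[-6,-5.6,270],"roll":0,"jaw":100},{"delta_pos":[-6,-5.6,270],"roll":0,"jaw":100},{"delta_pos":[-6,-5.6,270],"roll":0,"jaw":100},{"delta_pos":[-6,-5.6,270],"roll":0,"jaw":100},{"delta_pos":[-6,-5.6,270],"roll":0,"jaw":100},{"delta_pos":[-6,-5.6,270],"roll":0,"jaw":100},{"delta_pos":[-6,-5.6,285],"roll":0,"jaw":100},{"delta_pos":[-6,-5.6,300],"roll":0,"jaw":100},{"delta_pos":[-6,-5.6,314],"roll":0,"jaw":100},{"delta_pos":[-6,-5.6,314],"roll":0,"jaw":100},{"delta_pos":[-6,-5.6,314],"roll":0,"jaw":60},{"delta_pos":[-6,-5.6,314],"roll":0,"jaw":50},{"delta_pos":[-6,-5.6,314],"roll":0,"jaw":50},{"delta_pos":[-6,-5.6,314],"roll":0,"jaw":50},{"delta_pos":[-6,-5.6,314],"roll":0,"jaw":50},{"delta_pos":[-6,-5.6,314],"roll":0,"jaw":50}]}}

```text
time_s: 3.48
ee_pos: [575.5, -46.3, 17.3]
ee_rot: [179.9, 0.0, 95.4]
force: [-0.0, 0.5, -0.5]
gripper_width: 54.3
gripper_force: 0.0
```

```bash
python3 - <<'E'
from h import *
f=grab('wrist'); s=env.state(); print(s['gripper_width'],s['gripper_force'])
g=grab('scene')
cv2.imwrite('pics/w2.png',np.vstack([f['img'][60:360],cv2.resize(g['img'][145:270,220:487],(640,300),interpolation=cv2.INTER_CUBIC)]))
E
```

```text
49.67888439514882 0.0
```

View pics/w2.png

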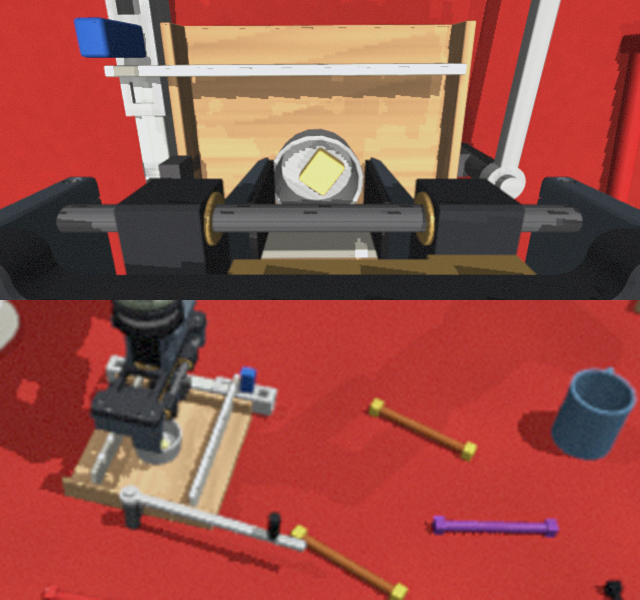

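The dish sits ahead (rack +y) of the pads, at (320,228) in the full wrist picture, so it was not gripped. Open, rise and measure again with two views.

{"method": "arm_command", "body": {"rows": [{"delta_pos":[0,0,0],"roll":0,"jaw":100},{"delta_pos":[0,0,0],"roll":0,"jaw":100},{"delta_pos":[0,0,0],"roll":0,"jaw":100},{"delta_pos":[0,0,0],"roll":0,"jaw":100},{"delta_pos":[0,0,0],"roll":0,"jaw":100},{"delta_pos":[0,0,-100],"roll":0,"jaw":100},{"delta_pos":[0,0,-100],"roll":0,"jaw":100},{"delta_pos":[0,0,-100],"roll":0,"jaw":100},{"delta_pos":[0,0,-100],"roll":0,"jaw":100},{"delta_pos":[0,0,-100],"roll":0,"jaw":100}]}}

```text
time_s: 4.42
ee_pos: [575.7, -46.4, 117.7]
ee_rot: [179.9, 0.0, 95.4]
force: [-0.6, -0.1, -1.6]
gripper_width: 91.2
gripper_force: 0.0
```

```bash
python3 - <<'E'
from h import *
f=grab('wrist'); s=env.state(); print(np.round(s['ee_pos'],1),np.round(s['ee_rot'],1),s['gripper_width'])
print('cam',f['c'],f['Rwc'][:,2]); 
hsv=cv2.cvtColor(f['img'],cv2.COLOR_BGR2HSV)
m=cv2.inRange(hsv,(23,60,150),(36,255,255)); n,l,st,c=cv2.connectedComponentsWithStats(m)
for i in range(1,n):
    if st[i,4]>=60: print('butter/yel',c[i].round(1),st[i],dep(f,[c[i]])[0].round(1))
m=cv2.inRange(hsv,(105,150,50),(125,255,255)); n,l,st,c=cv2.connectedComponentsWithStats(m)
for i in range(1,n):
    if st[i,4]>=60: print('blue',c[i].round(1),st[i],dep(f,[c[i]])[0].round(1))
g=grab('scene'); hsv=cv2.cvtColor(g['img'],cv2.COLOR_BGR2HSV); 
z=g['z_map']; m=cv2.inRange(hsv,(23,40,140),(36,255,255)); m[:185]=0;m[225:]=0;m[:,260:310][:]=m[:,260:310]; m[:,:260]=0; m[:,310:]=0
n,l,st,c=cv2.connectedComponentsWithStats(m)
for i in range(1,n): print('scene butter',c[i],st[i,4],dep(g,[c[i]])[0].round(1))
cv2.imwrite('pics/w3.png',np.vstack([f['img'][:300],cv2.resize(g['img'][145:270,220:487],(640,300),interpolation=cv2.INTER_CUBIC)]))
E
```

```text
[574.6 -46.3 116.2] [-179.9   -0.    95.4] 91.36681630854552
cam [567.88863713  27.38044779 313.00416955] [ 0.02804468 -0.26160318 -0.96476799]
butter/yel [412.4 141.5] [408  96  10  88 203] [657.6  15.6  29.7]
butter/yel [270.8  99.8] [256  98  30   5  90] [521.   41.2   8.9]
butter/yel [224.9 153.8] [222 138   6  33  98] [483.8 -11.9  30.1]
butter/yel [380.5 165.4] [355 160  43   9 190] [635.9 -12.    8.8]
butter/yel [260.4 179.7] [237 173  49  13 545] [514.3 -38.3   8.5]
butter/yel [319.9 195.5] [305 180  31  32 575] [576.7 -45.2  25.1]
butter/yel [372.8 191.2] [346 187  52   9 410] [631.9 -39.6   8.6]
butter/yel [369.8 204.8] [348 202  48   6 145] [630.5 -54.2  10.2]
blue [189.6 106.7] [176  96  30  22 560] [466.3  27.4  65.4]
scene butter [284.56603774 204.01886792] 53 [579.8 -45.5  27.2]
```

View pics/w3.png

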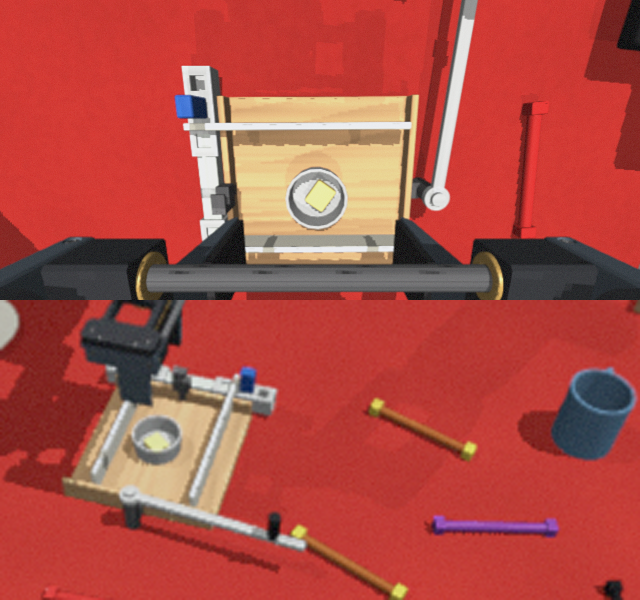

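```bash
python3 - <<'E'
from h import *
g=grab('scene'); print('tcp px',proj(g,[env.state()['ee_pos']]), 'in zoom', (proj(g,[env.state()['ee_pos']])-[220,145])*2.4+[0,300])
w=grab('wrist'); 
s=env.state(); Rt=Ro.from_euler('xyz',s['ee_rot'],degrees=True).as_matrix(); e=np.array(s['ee_pos'])
for y in (-45,45): print('fingertip wrist px',proj(w,[e+Rt@np.array([0,y,0]),e+Rt@np.array([0,y,-19])]).round(0).tolist())
# fingertip depth points, scene: dark pixels
z=g['z_map']; uv=np.array([(u,v) for v in range(150,200) for u in range(240,300)]); P=dep(g,uv)
c=g['img'].reshape(400,640,3)[uv[:,1],uv[:,0]].max(1); k=(c<70)&(P[:,2]>95)&(P[:,2]<150); print('dark low pts',k.sum(),P[k].min(0),P[k].max(0),P[k].mean(0))
E
```

```text
tcp px [[283.72049088 181.1260602 ]] in zoom [[152.92917812 386.70254447]]
fingertip wrist px [[255.0, 230.0], [248.0, 240.0]]
fingertip wrist px [[384.0, 230.0], [390.0, 240.0]]
dark low pts 17 [524.15880362 -54.80214917 142.18706043] [630.41675052 -25.63192534 149.76064076] [575.27052645 -41.12657697 147.58136352]
```

{"method": "arm_command", "body": {"squeeze": 15, "rows": [{"delta_pos":[1,1,60],"roll":0,"jaw":100},{"delta_pos":[1,1,80],"roll":0,"jaw":100},{"delta_pos":[1,1,100],"roll":0,"jaw":100},{"delta_pos":[1,1,100],"roll":0,"jaw":100},{"delta_pos":[1,1,100],"roll":0,"jaw":20},{"delta_pos":[1,1,100],"roll":0,"jaw":20},{"delta_pos":[1,1,100],"roll":0,"jaw":20},{"delta_pos":[1,1,100],"roll":0,"jaw":20},{"delta_pos":[1,1,100],"roll":0,"jaw":20},{"delta_pos":[1,1,100],"roll":0,"jaw":20},{"delta_pos":[1,1,100],"roll":0,"jaw":20},{"delta_pos":[1,1,100],"roll":0,"jaw":20},{"delta_pos":[1,1,100],"roll":0,"jaw":20}]}}

```text
time_s: 5.7
ee_pos: [576.1, -45.2, 16.8]
ee_rot: [180.0, -0.0, 95.4]
force: [-0.0, 0.5, 0.9]
gripper_width: 34.3
gripper_force: 0.0
```

```bash
python3 - <<'E'
from h import *
w=grab('wrist'); g=grab('scene'); s=grab('side'); st=env.state(); print(st['gripper_width'],st['ee_pos'])
print(proj(g,[st['ee_pos']]),proj(s,[st['ee_pos']]))
a=cv2.resize(w['img'][180:340,210:430],(400,291)); b=cv2.resize(g['img'][150:240,230:354],(400,290),interpolation=cv2.INTER_CUBIC); c=cv2.resize(s['img'][130:310,240:440],(400,360),interpolation=cv2.INTER_CUBIC)[:300]
cv2.imwrite('pics/w4.png',np.vstack([np.hstack([a[:290],b]),np.hstack([c,c*0])]))
E
```

```text
22.08185761032886 [576.11055143 -45.22058984  16.72081674]
[[285.33596987 205.53101489]] [[336.19729909 201.3892097 ]]
```

View pics/w4.png

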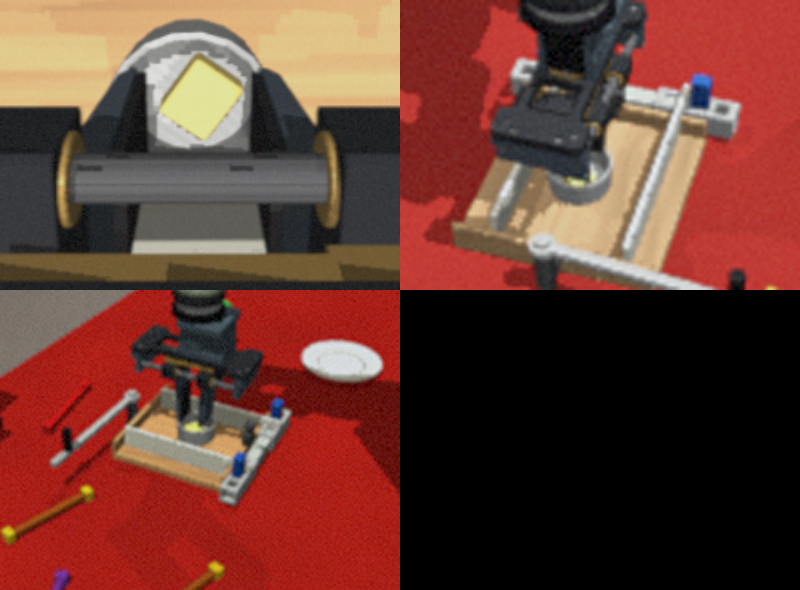

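```bash
python3 - <<'E'
from h import *
w=grab('wrist'); st=env.state(); Rt=Ro.from_euler('xyz',st['ee_rot'],degrees=True).as_matrix(); print(st['gripper_width'])
uv=np.array([(u,v) for v in range(150,330,2) for u in range(200,440,2)]); P=dep(w,uv); T=(P-st['ee_pos'])@Rt
k=w['z_map'][uv[:,1],uv[:,0]]>0; k&=(abs(T[:,1])<60)&(abs(T[:,0])<40)
for lo in range(-70,30,8):
    q=k&(T[:,2]>=lo)&(T[:,2]<lo+8)&(w['img'][uv[:,1],uv[:,0]].max(1)<75)
    if q.sum(): print(lo,q.sum(),T[q].min(0).round(0),T[q].max(0).round(0))
print(w['T_tool_cam'])
for nm in('scene','side'):
    g=grab(nm); e=proj(g,[st['ee_pos']])[0]; uv=np.array([(u,v) for v in range(int(e[1])-60,int(e[1])+15) for u in range(int(e[0])-50,int(e[0])+50)]); T=(dep(g,uv)-st['ee_pos'])@Rt
    q=(g['img'][uv[:,1],uv[:,0]].max(1)<80)&(abs(T[:,1])<60)&(abs(T[:,0])<40)
    print(nm,q.sum(),'tool z max',np.sort(T[q][:,2])[-8:].round(0)); 
    for lo in range(-60,10,10):
        r=q&(T[:,2]>=lo)&(T[:,2]<lo+10)
        if r.sum(): print(lo,r.sum(),T[r].min(0).round(0),T[r].max(0).round(0))
E
```

```text
19.504907719976007
-70 97 [-15. -22. -70.] [ 18.  20. -62.]
-62 86 [-13. -22. -62.] [ 18.  21. -54.]
-54 76 [ -0. -22. -54.] [ 18.  21. -46.]
-46 58 [ -5. -20. -46.] [ 18.  20. -38.]
-38 46 [ -9. -19. -38.] [ 18.  19. -30.]
-30 13 [ -7. -15. -30.] [ 18.  16. -25.]
-22 1 [  1. -29. -14.] [  1. -29. -14.]
-14 5 [ -1. -30. -13.] [  5. -29.  -6.]
-6 12 [-26. -29.  -6.] [ 7. 12.  2.]
2 3 [-26. -28.   2.] [ 5. -7.  3.]
[[-1.15291958e-04 -9.64870936e-01 -2.62724311e-01  7.40868402e+01]
 [ 9.99999126e-01 -4.57187707e-04  1.24021744e-03 -4.50022709e-01]
 [-1.31676409e-03 -2.62723939e-01  9.64870146e-01 -1.95287220e+02]
 [ 0.00000000e+00  0.00000000e+00  0.00000000e+00  1.00000000e+00]]
scene 1054 tool z max [-32. -31. -30. -27. -26. -25. -10.  -3.]
-60 5 [ 13. -16. -56.] [ 17.  21. -51.]
-50 7 [  9. -11. -49.] [ 16.  -8. -40.]
-40 9 [  9. -14. -38.] [ 17.  17. -30.]
-30 3 [ 12. -15. -27.] [ 16. -10. -25.]
-20 1 [ 13. -25. -10.] [ 13. -25. -10.]
-10 1 [  2. -29.  -3.] [  2. -29.  -3.]
side 1326 tool z max [-8. -7. -7. -5. -4. -3. -1. -1.]
-60 41 [-16. -22. -60.] [ 18.  19. -50.]
-50 39 [-14. -21. -49.] [ 18.  18. -40.]
-40 30 [-14. -20. -40.] [ 18.  16. -31.]
-30 5 [-27.   8. -30.] [ 15.  11. -23.]
-20 19 [-31. -32. -19.] [  6.  23. -10.]
-10 13 [-29. -19.  -9.] [-10.  23.  -1.]
```

Depth of the finger pixels shows in all three views that the fingers really end about 26 mm short of the reported TCP: their tips are at z≈43, just above the dish rim, so the gripper closed over the dish. I'll work with tip = TCP + 26 mm.

{"method": "arm_command", "body": {"squeeze": 15, "rows": [{"delta_pos":[0,0,-15],"roll":0,"jaw":100},{"delta_pos":[0,0,-15],"roll":0,"jaw":100},{"delta_pos":[0,0,-15],"roll":0,"jaw":100},{"delta_pos":[0,0,-15],"roll":0,"jaw":100},{"delta_pos":[0,0,-15],"roll":0,"jaw":100},{"delta_pos":[0,0,-15],"roll":0,"jaw":100},{"delta_pos":[0,0,-15],"roll":0,"jaw":100},{"delta_pos":[0,0,-15],"roll":0,"jaw":100},{"delta_pos":[0,0,-15],"roll":0,"jaw":100},{"delta_pos":[0,0,-15],"roll":0,"jaw":100},{"delta_pos":[0,0,0],"roll":0,"jaw":100},{"delta_pos":[0,0,10],"roll":0,"jaw":100},{"delta_pos":[0,0,15],"roll":0,"jaw":100},{"delta_pos":[0,0,20],"roll":0,"jaw":100},{"delta_pos":[0,0,24],"roll":0,"jaw":100},{"delta_pos":[0,0,24],"roll":0,"jaw":100}]}}

```text
time_s: 7.33
ee_pos: [575.6, -45.2, -8.1]
ee_rot: [-179.9, -0.0, 95.4]
force: [0.9, -0.4, -0.8]
gripper_width: 91.2
gripper_force: 0.0
```

{"method": "arm_command", "body": {"rows": [{"delta_pos":[0,0,1],"roll":0,"jaw":50},{"delta_pos":[0,0,1],"roll":0,"jaw":50},{"delta_pos":[0,0,1],"roll":0,"jaw":50},{"delta_pos":[0,0,1],"roll":0,"jaw":50},{"delta_pos":[0,0,1],"roll":0,"jaw":50},{"delta_pos":[0,0,1],"roll":0,"jaw":50},{"delta_pos":[0,0,1],"roll":0,"jaw":50}]}}

```text
time_s: 7.92
ee_pos: [576.1, -45.3, -8.0]
ee_rot: [180.0, -0.0, 95.4]
force: [-1.2, -0.5, 2.2]
gripper_width: 59.1
gripper_force: 15.0
```

{"method": "arm_command", "body": {"rows": [{"delta_pos":[0,0,-40],"roll":0,"jaw":50},{"delta_pos":[0,0,-80],"roll":0,"jaw":50},{"delta_pos":[0,0,-90],"roll":0,"jaw":50},{"delta_pos":[-70,-30,-90],"roll":0,"jaw":50},{"delta_pos":[-140,-60,-90],"roll":0,"jaw":50},{"delta_pos":[-200,-90,-90],"roll":0,"jaw":50},{"delta_pos":[-260,-110,-90],"roll":0,"jaw":50},{"delta_pos":[-300,-125,-90],"roll":0,"jaw":50},{"delta_pos":[-323,-135,-90],"roll":0,"jaw":50},{"delta_pos":[-323,-135,-90],"roll":0,"jaw":50},{"delta_pos":[-323,-135,-90],"roll":0,"jaw":50},{"delta_pos":[-323,-135,-90],"roll":0,"jaw":50},{"delta_pos":[-323,-135,-90],"roll":0,"jaw":50}]}}

```text
time_s: 9.0
ee_pos: [470.4, -383.5, 81.1]
ee_rot: [-180.0, 0.1, 95.1]
force: [-0.1, 0.9, -1.5]
gripper_width: 59.5
gripper_force: 15.0
```

```bash
python3 - <<'E'
from h import *
st=env.state(); print(st['ee_pos'],st['ee_rot'],st['gripper_width'],st['gripper_force'])
f=grab('wrist'); hsv=cv2.cvtColor(f['img'],cv2.COLOR_BGR2HSV)
m=cv2.inRange(hsv,(0,0,150),(180,60,255)); m[250:]=0
c=max(cv2.findContours(m,0,2)[0],key=cv2.contourArea); p=onz(f,c.reshape(-1,2),13)[:,:2].astype(np.float32); print('plate w',cv2.minEnclosingCircle(p))
cv2.imwrite('pics/w5.png',f['img'])
E
```

```text
[ 470.40228904 -383.47552229   81.14182682] [-1.79994851e+02  8.45228431e-02  9.50904339e+01] 59.47165442114274 14.999387406860478
plate w ((470.73126220703125, -379.3681640625), 70.74456787109375)
```

View pics/w5.png

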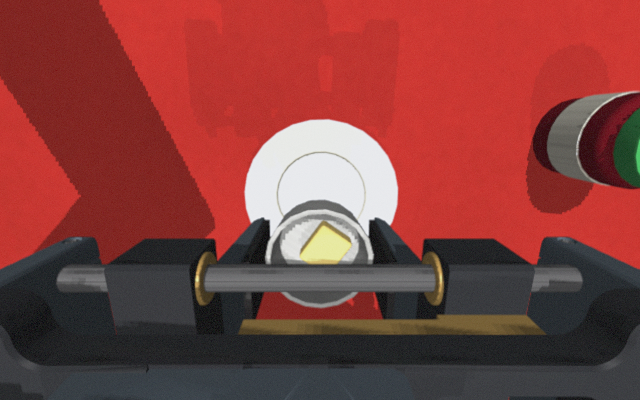

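Dish held at (325,240) with the plate (321,200) right under it once lowered. Set it down.

{"method": "arm_command", "body": {"rows": [{"delta_pos":[4,0,40],"roll":0,"jaw":50},{"delta_pos":[4,0,70],"roll":0,"jaw":50},{"delta_pos":[4,0,85],"roll":0,"jaw":50},{"delta_pos":[4,0,91],"roll":0,"jaw":50},{"delta_pos":[4,0,93],"roll":0,"jaw":50},{"delta_pos":[4,0,93],"roll":0,"jaw":50},{"delta_pos":[4,0,93],"roll":0,"jaw":76},{"delta_pos":[4,0,93],"roll":0,"jaw":76},{"delta_pos":[4,0,93],"roll":0,"jaw":76},{"delta_pos":[4,0,93],"roll":0,"jaw":76},{"delta_pos":[4,0,70],"roll":0,"jaw":76},{"delta_pos":[4,0,40],"roll":0,"jaw":76},{"delta_pos":[4,0,0],"roll":0,"jaw":76},{"delta_pos":[4,0,0],"roll":0,"jaw":76}]}}

```text
time_s: 10.22
ee_pos: [475.5, -378.9, 89.7]
ee_rot: [179.4, 0.6, 95.3]
force: [0.5, -0.2, 0.4]
gripper_width: 69.1
gripper_force: 0.0
```

```bash
python3 - <<'E'
from h import *
st=env.state(); print(st['ee_pos'],st['ee_rot'],st['gripper_width'])
f=grab('wrist'); hsv=cv2.cvtColor(f['img'],cv2.COLOR_BGR2HSV)
m=cv2.inRange(hsv,(20,60,130),(36,255,255)); n,l,s,c=cv2.connectedComponentsWithStats(m)
for i in range(1,n):
    if s[i,4]>100: print(c[i],s[i,4],dep(f,[c[i]]))
g=grab('scene'); cv2.imwrite('pics/s5.png',cv2.resize(g['img'][130:250,150:350],(800,480),interpolation=cv2.INTER_CUBIC))
E
```

```text
[ 475.53659385 -378.86875296   89.74923622] [179.38610661   0.60263913  95.3409811 ] 69.09332185133314
[319.24669604 197.99265786] 681 [[ 476.02950239 -374.65747632   21.1775692 ]]
```

View pics/s5.png

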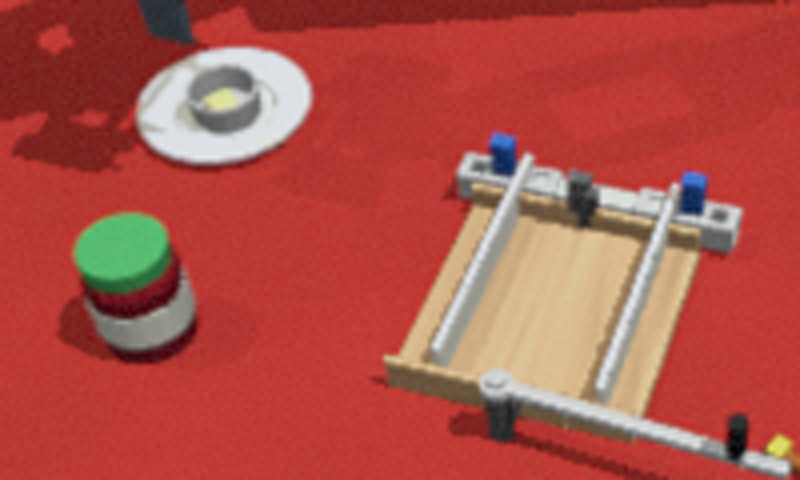

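Dish stands in the plate's middle (crop (222,100)). Next, the right tab.

{"method": "arm_command", "body": {"squeeze": 20, "rows": [{"delta_pos":[262,27,0],"roll":-0.1,"jaw":60},{"delta_pos":[262,27,0],"roll":-0.1,"jaw":60},{"delta_pos":[262,27,0],"roll":-0.1,"jaw":60},{"delta_pos":[262,27,0],"roll":-0.1,"jaw":60},{"delta_pos":[262,27,0],"roll":-0.1,"jaw":60},{"delta_pos":[262,27,0],"roll":-0.1,"jaw":60},{"delta_pos":[262,27,0],"roll":-0.1,"jaw":60},{"delta_pos":[262,27,0],"roll":-0.1,"jaw":60},{"delta_pos":[262,27,0],"roll":-0.1,"jaw":60},{"delta_pos":[262,27,35],"roll":-0.1,"jaw":60},{"delta_pos":[262,27,55],"roll":-0.1,"jaw":60},{"delta_pos":[262,27,67],"roll":-0.1,"jaw":60},{"delta_pos":[262,27,67],"roll":-0.1,"jaw":60},{"delta_pos":[262,27,67],"roll":-0.1,"jaw":60}]}}

```text
time_s: 11.48
ee_pos: [473.0, -113.8, 17.9]
ee_rot: [-179.9, 0.0, 95.8]
force: [-13.3, 1.7, 34.8]
gripper_width: 55.0
gripper_force: 17.2
```

{"method": "arm_command", "body": {"rows": [{"delta_pos":[0,0,0],"roll":0,"jaw":5},{"delta_pos":[0,0,0],"roll":0,"jaw":5},{"delta_pos":[0,0,0],"roll":0,"jaw":5},{"delta_pos":[0,0,0],"roll":0,"jaw":5},{"delta_pos":[0,0,0],"roll":0,"jaw":5},{"delta_pos":[0,0,0],"roll":0,"jaw":5},{"delta_pos":[0,0,0],"roll":0,"jaw":5},{"delta_pos":[0,0,0],"roll":0,"jaw":5}]}}

```text
time_s: 12.15
ee_pos: [475.6, -115.0, 18.2]
ee_rot: [179.8, 0.2, 95.8]
force: [-5.9, -2.1, 30.0]
gripper_width: 13.7
gripper_force: 38.0
```

```bash
python3 - <<'E'
from h import *
f=grab('wrist'); hsv=cv2.cvtColor(f['img'],cv2.COLOR_BGR2HSV)
m=cv2.inRange(hsv,(105,150,50),(125,255,255)); n,l,st,c=cv2.connectedComponentsWithStats(m)
for i in range(1,n):
    if st[i,4]>=60: print('blue',c[i].round(1),st[i],dep(f,[c[i]])[0].round(1))
g=grab('scene'); cv2.imwrite('pics/x.png',g['img'])
cv2.imwrite('pics/s6.png',np.hstack([cv2.resize(g['img'][150:230,240:350],(412,300),interpolation=cv2.INTER_CUBIC),cv2.resize(f['img'][:300],(380,178))[:178] if 0 else cv2.copyMakeBorder(cv2.resize(f['img'][:300],(380,178)),0,122,0,0,0)]))
s=env.state();print(np.round(s['ee_pos'],1),np.round(s['ee_rot'],1))
E
```

```text
blue [319.2 251.4] [307 238  25  26 583] [ 475.3 -114.4   54.6]
[ 475.7 -115.    18.2] [179.8   0.2  95.8]
```

View pics/s6.png

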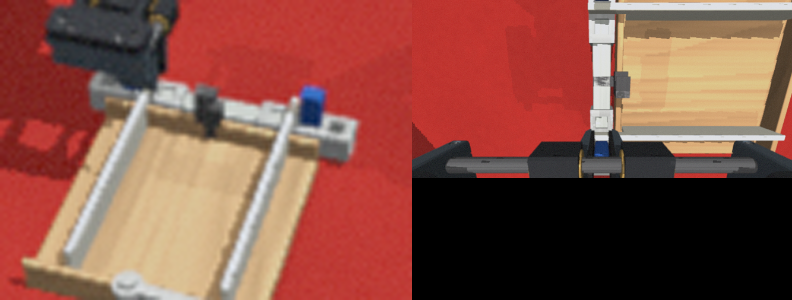

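Tips press on the arm top (30 N at tip z≈44). Rise 5 mm, then see the forces.

{"method": "arm_command", "body": {"squeeze": 20, "rows": [{"delta_pos":[0,0,-5],"roll":0,"jaw":30},{"delta_pos":[0,0,-7],"roll":0,"jaw":30},{"delta_pos":[0,0,-9],"roll":0,"jaw":30},{"delta_pos":[0,0,-9],"roll":0,"jaw":5},{"delta_pos":[0,0,-9],"roll":0,"jaw":5},{"delta_pos":[0,0,-9],"roll":0,"jaw":5},{"delta_pos":[0,0,-9],"roll":0,"jaw":5},{"delta_pos":[0,0,-9],"roll":0,"jaw":5}]}}

```text
time_s: 12.92
ee_pos: [475.3, -112.3, 23.3]
ee_rot: [179.9, 0.0, 95.9]
force: [5.0, -0.2, -6.8]
gripper_width: 13.7
gripper_force: 20.0
```

{"method": "arm_command", "body": {"rows": [{"delta_pos":[-4,0,0],"roll":0,"jaw":5},{"delta_pos":[-9,0,0],"roll":0,"jaw":5},{"delta_pos":[-15,0,0],"roll":0,"jaw":5},{"delta_pos":[-21,0,0],"roll":0,"jaw":5},{"delta_pos":[-26,0,0],"roll":0,"jaw":5},{"delta_pos":[-29,0,0],"roll":0,"jaw":5},{"delta_pos":[-30,0,0],"roll":0,"jaw":5},{"delta_pos":[-31,0,0],"roll":0,"jaw":5},{"delta_pos":[-32,0,0],"roll":0,"jaw":5},{"delta_pos":[-32,0,0],"roll":0,"jaw":5}]}}

```text
time_s: 13.75
ee_pos: [478.2, -141.4, 23.2]
ee_rot: [179.9, -0.3, 95.7]
force: [5.4, 9.6, -4.2]
gripper_width: 14.1
gripper_force: 20.0
```

{"method": "arm_command", "body": {"rows": [{"delta_pos":[-0.5,0,0],"roll":0,"jaw":5},{"delta_pos":[-1,0,0],"roll":0,"jaw":5},{"delta_pos":[-1.5,0,0],"roll":0,"jaw":5},{"delta_pos":[-2,0,0],"roll":0,"jaw":5},{"delta_pos":[-2,0,0],"roll":0,"jaw":5}]}}

```text
time_s: 14.17
ee_pos: [478.2, -141.6, 23.2]
ee_rot: [179.9, -0.4, 95.7]
force: [6.4, 15.6, -2.4]
gripper_width: 14.0
gripper_force: 20.0
```

{"method": "arm_command", "body": {"rows": [{"delta_pos":[-0.5,0,0],"roll":0,"jaw":5},{"delta_pos":[-1,0,0],"roll":0,"jaw":5},{"delta_pos":[-1.5,0,0],"roll":0,"jaw":5},{"delta_pos":[-1.5,0,0],"roll":0,"jaw":5}]}}

```text
time_s: 14.5
ee_pos: [478.2, -141.8, 23.2]
ee_rot: [179.9, -0.5, 95.6]
force: [7.5, 20.1, -1.8]
gripper_width: 13.6
gripper_force: 20.0
```

The sleeve stopped with rising force, so the button has locked. Relax, release, rise and look.

{"method": "arm_command", "body": {"rows": [{"delta_pos":[3,0,0],"roll":0,"jaw":5},{"delta_pos":[3,0,0],"roll":0,"jaw":60},{"delta_pos":[3,0,0],"roll":0,"jaw":60},{"delta_pos":[3,0,0],"roll":0,"jaw":60},{"delta_pos":[3,0,0],"roll":0,"jaw":60},{"delta_pos":[3,0,0],"roll":0,"jaw":60},{"delta_pos":[3,0,-40],"roll":0,"jaw":60},{"delta_pos":[3,0,-80],"roll":0,"jaw":60},{"delta_pos":[40,-15,-120],"roll":0,"jaw":60},{"delta_pos":[80,-15,-140],"roll":0,"jaw":60},{"delta_pos":[100,-15,-140],"roll":0,"jaw":60},{"delta_pos":[100,-15,-140],"roll":0,"jaw":60},{"delta_pos":[100,-15,-140],"roll":0,"jaw":60}]}}

```text
time_s: 15.58
ee_pos: [452.3, -48.6, 164.5]
ee_rot: [179.9, 0.0, 96.0]
force: [-0.4, -0.7, -0.2]
gripper_width: 54.8
gripper_force: 0.0
```

```bash
cat > tabs.py <<'E'
from h import *
f=grab('wrist'); hsv=cv2.cvtColor(f['img'],cv2.COLOR_BGR2HSV)
ex=np.array([.9947,.1028]);ey=np.array([-.1028,.9947])
s=env.state(); print(np.round(s['ee_pos'],1),np.round(s['ee_rot'],1))
m=cv2.inRange(hsv,(105,150,50),(125,255,255)); n,l,st,c=cv2.connectedComponentsWithStats(m)
for i in range(1,n):
    if st[i,4]>=60: print('blue',c[i].round(1),st[i],dep(f,[c[i]])[0].round(1))
m=cv2.inRange(hsv,(15,90,90),(28,255,255))
pts=[]
P=dep(f,[(u,v) for v in range(400) for u in range(640)]).reshape(400,640,3)
rx=P[...,:2]@ex-567.7; ry=P[...,:2]@ey+99.9
k=(abs(rx+104)<14)&(P[...,2]>33)&(P[...,2]<70)
for y0 in range(-160,160,4):
    q=k&(ry>=y0)&(ry<y0+4)
    if q.sum()>5: print(y0,int(q.sum()),'zmax',P[...,2][q].max().round(0),end='; ')
# blue tab top extents
q=(cv2.inRange(hsv,(105,150,50),(125,255,255))>0)&(P[...,2]>63)
for sgn in (1,-1):
    r=q&(ry*sgn>0)
    if r.sum()>10: print('tab top y',np.percentile(ry[r],[2,98]),'x',np.percentile(rx[r],[2,98]))
E
python3 tabs.py; python3 - <<'E'
from h import *
f=grab('wrist'); uv=proj(f,[[475,-45,33]])[0].astype(int); print(uv)
a=f['img'][20:300,max(0,uv[0]-80):uv[0]+60]; cv2.imwrite('pics/b6.png',cv2.resize(a,None,fx=2.1,fy=2.1,interpolation=cv2.INTER_CUBIC))
E
```

```text
[452.2 -49.5 163.8] [180.    0.   95.9]
blue [336.  118.7] [330 110  13  18 229] [460.7  27.3  65.4]
-112 7 zmax 65.0; -108 15 zmax 66.0; -84 131 zmax 45.0; -76 10 zmax 36.0; -72 23 zmax 36.0; -68 22 zmax 36.0; -12 21 zmax 62.0; -8 29 zmax 62.0; -4 27 zmax 64.0; 0 28 zmax 63.0; 4 37 zmax 62.0; 8 25 zmax 48.0; 60 80 zmax 45.0; 64 81 zmax 46.0; 68 17 zmax 64.0; 72 73 zmax 67.0; 76 64 zmax 67.0; 80 79 zmax 67.0; 84 64 zmax 67.0; 88 14 zmax 65.0; tab top y [72.00238625 87.59744692] x [-112.38397901 -100.8597539 ]
[339 186]
```

View pics/b6.png

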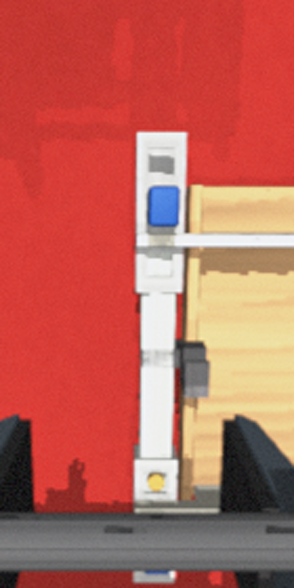

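Right button is out (brass dot at crop (156,482)); left tab at (162,205) has value ≈31 mm, so it needs 19 mm more.

{"method": "arm_command", "body": {"squeeze": 20, "rows": [{"delta_pos":[40,10,20],"roll":0,"jaw":60},{"delta_pos":[76,17,40],"roll":0,"jaw":60},{"delta_pos":[76,17,60],"roll":0,"jaw":60},{"delta_pos":[76,17,95],"roll":0,"jaw":60},{"delta_pos":[76,17,120],"roll":0,"jaw":60},{"delta_pos":[76,17,132],"roll":0,"jaw":60},{"delta_pos":[76,17,139],"roll":0,"jaw":60},{"delta_pos":[76,17,139],"roll":0,"jaw":60},{"delta_pos":[76,17,139],"roll":0,"jaw":5},{"delta_pos":[76,17,139],"roll":0,"jaw":5},{"delta_pos":[76,17,139],"roll":0,"jaw":5},{"delta_pos":[76,17,139],"roll":0,"jaw":5},{"delta_pos":[76,17,139],"roll":0,"jaw":5},{"delta_pos":[76,17,139],"roll":0,"jaw":5},{"delta_pos":[76,17,139],"roll":0,"jaw":5},{"delta_pos":[76,17,139],"roll":0,"jaw":5}]}}

```text
time_s: 17.02
ee_pos: [461.4, 28.0, 25.0]
ee_rot: [-180.0, -0.0, 95.9]
force: [-2.0, -0.7, 3.5]
gripper_width: 13.9
gripper_force: 20.0
```

{"method": "arm_command", "body": {"rows": [{"delta_pos":[4,0,0],"roll":0,"jaw":5},{"delta_pos":[9,0,0],"roll":0,"jaw":5},{"delta_pos":[13,0,0],"roll":0,"jaw":5},{"delta_pos":[15,0,0],"roll":0,"jaw":5},{"delta_pos":[16,0,0],"roll":0,"jaw":5},{"delta_pos":[17,0,0],"roll":0,"jaw":5},{"delta_pos":[17.5,0,0],"roll":0,"jaw":5},{"delta_pos":[18,0,0],"roll":0,"jaw":5},{"delta_pos":[18.5,0,0],"roll":0,"jaw":5},{"delta_pos":[18.5,0,0],"roll":0,"jaw":5}]}}

```text
time_s: 17.85
ee_pos: [459.4, 46.9, 25.0]
ee_rot: [-180.0, -0.0, 95.9]
force: [-1.6, -1.3, 5.7]
gripper_width: 13.8
gripper_force: 20.0
```

{"method": "arm_command", "body": {"rows": [{"delta_pos":[0.5,0,0],"roll":0,"jaw":5},{"delta_pos":[1,0,0],"roll":0,"jaw":5},{"delta_pos":[1.5,0,0],"roll":0,"jaw":5},{"delta_pos":[2,0,0],"roll":0,"jaw":5},{"delta_pos":[2,0,0],"roll":0,"jaw":5}]}}

```text
time_s: 18.27
ee_pos: [459.2, 48.9, 24.9]
ee_rot: [-180.0, -0.0, 95.9]
force: [-1.0, -0.9, 5.9]
gripper_width: 13.7
gripper_force: 20.0
```

{"method": "arm_command", "body": {"rows": [{"delta_pos":[0.5,0,0],"roll":0,"jaw":5},{"delta_pos":[1,0,0],"roll":0,"jaw":5},{"delta_pos":[1.5,0,0],"roll":0,"jaw":5},{"delta_pos":[1.5,0,0],"roll":0,"jaw":5}]}}

```text
time_s: 18.6
ee_pos: [459.2, 49.5, 24.9]
ee_rot: [-180.0, 0.1, 95.9]
force: [-2.0, -5.4, 4.5]
gripper_width: 13.7
gripper_force: 20.0
```

{"method": "arm_command", "body": {"rows": [{"delta_pos":[0.5,0,0],"roll":0,"jaw":5},{"delta_pos":[1,0,0],"roll":0,"jaw":5},{"delta_pos":[1.5,0,0],"roll":0,"jaw":5},{"delta_pos":[1.5,0,0],"roll":0,"jaw":5}]}}

```text
time_s: 18.93
ee_pos: [459.1, 49.8, 24.9]
ee_rot: [-180.0, 0.2, 96.0]
force: [-1.0, -9.6, 5.7]
gripper_width: 13.7
gripper_force: 20.0
```

{"method": "arm_command", "body": {"rows": [{"delta_pos":[-2.5,0,0],"roll":0,"jaw":5},{"delta_pos":[-2.5,0,0],"roll":0,"jaw":60},{"delta_pos":[-2.5,0,0],"roll":0,"jaw":60},{"delta_pos":[-2.5,0,0],"roll":0,"jaw":60},{"delta_pos":[-2.5,0,0],"roll":0,"jaw":60},{"delta_pos":[-2.5,0,0],"roll":0,"jaw":60},{"delta_pos":[-2.5,0,-40],"roll":0,"jaw":60},{"delta_pos":[-2.5,0,-80],"roll":0,"jaw":60},{"delta_pos":[-2.5,40,-120],"roll":0,"jaw":60},{"delta_pos":[-2.5,70,-160],"roll":0,"jaw":60},{"delta_pos":[-2.5,110,-200],"roll":0,"jaw":60},{"delta_pos":[-2.5,120,-240],"roll":0,"jaw":60},{"delta_pos":[-2.5,120,-250],"roll":0,"jaw":60},{"delta_pos":[-2.5,120,-250],"roll":0,"jaw":60},{"delta_pos":[-2.5,120,-250],"roll":0,"jaw":60}]}}

```text
time_s: 20.18
ee_pos: [580.8, 61.4, 276.9]
ee_rot: [179.7, -0.0, 95.9]
force: [-0.2, 0.5, -0.4]
gripper_width: 54.6
gripper_force: 0.0
```

```bash
python3 tabs.py; cat > sticks.py <<'E'
from h import *
ex=np.array([.9947,.1028]);ey=np.array([-.1028,.9947])
def find(n):
    f=grab(n); hsv=cv2.cvtColor(f['img'],cv2.COLOR_BGR2HSV)
    m=cv2.inRange(hsv,(22,120,100),(36,255,255)); nn,l,st,c=cv2.connectedComponentsWithStats(m); out=[]
    for i in range(1,nn):
        if st[i,4]>=12:
            p=onz(f,[c[i]],11)[0]; d=dep(f,[c[i]])[0]; print(n,c[i].round(0),st[i,4],'z11',p.round(1),'dep',d.round(1)); out.append(p)
    for i in range(len(out)):
        for j in range(i):
            v=out[i]-out[j]
            if 115<np.hypot(*v[:2])<140: print('  stick mid',((out[i]+out[j])/2).round(1),'dir deg',np.degrees(np.arctan2(v[1],v[0])).round(1),'len',np.hypot(*v[:2]).round(1))
    return f
if __name__=='__main__':
    f=find('wrist'); cv2.imwrite('pics/w7.png',f['img']); find('scene')
E
python3 sticks.py
```

```text
[578.9  61.2 274.7] [180.   -0.   95.9]
blue [232.  173.7] [226 167  13  15 162] [462.9  51.3  65.2]
8 10 zmax 48.0; 68 16 zmax 36.0; 72 11 zmax 37.0; 80 19 zmax 44.0; 84 58 zmax 44.0; 88 12 zmax 41.0; 92 38 zmax 66.0; 96 38 zmax 66.0; 100 45 zmax 67.0; 104 44 zmax 67.0; 108 54 zmax 66.0; tab top y [ 94.49289509 109.84987143] x [-110.89990535  -99.30872447]
wrist [398.  20.] 117 z11 [665.5 276.5  11. ] dep [664.9 275.6  13.9]
wrist [207.  71.] 110 z11 [406.9 184.2  11. ] dep [408.2 183.8  14.8]
wrist [361. 111.] 97 z11 [631.6 152.5  11. ] dep [631.  152.3  15.8]
wrist [239. 192.] 21 z11 [456.6  11.9  11. ] dep [462.7  18.5  35.6]
  stick mid [648.6 214.5  11. ] dir deg -105.3 len 128.5
scene [377. 189.] 25 z11 [408.5 184.3  11. ] dep [411.8 184.7  14.3]
scene [415. 207.] 25 z11 [438.  308.1  11. ] dep [442.5 307.9  15.9]
scene [344. 241.] 20 z11 [629.  151.9  11. ] dep [632.3 152.6  15.7]
scene [386. 267.] 36 z11 [666.  275.7  11. ] dep [669.  275.7  15.6]
  stick mid [423.2 246.2  11. ] dir deg 76.6 len 127.2
  stick mid [647.5 213.8  11. ] dir deg 73.4 len 129.2
```

View pics/w7.png

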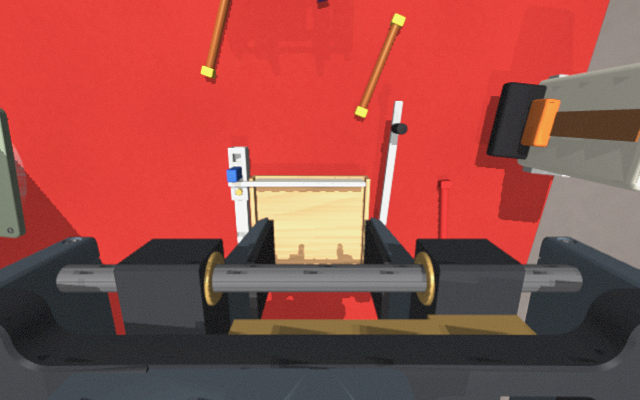

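Left button is up too (brass at (239,192)). Two amber sticks: caps (361,111)-(398,20) and (207,71)-(232,0). Measure the gripper body's real bottom before going low.

```bash
python3 - <<'E'
from h import *
s=env.state(); Rt=Ro.from_euler('xyz',s['ee_rot'],degrees=True).as_matrix()
for n in('side','scene','wrist'):
    f=grab(n); uv=np.array([(u,v) for v in range(400) for u in range(640)]); T=(dep(f,uv)-s['ee_pos'])@Rt
    z=f['z_map'].ravel()>0; k=z&(abs(T[:,0])<60)&(abs(T[:,1])<100)&(T[:,2]>-140)&(T[:,2]<5)
    for lo in range(-140,0,10):
        q=k&(T[:,2]>=lo)&(T[:,2]<lo+10)
        if q.sum()>3: print(n,lo,q.sum(),np.percentile(T[q],2,0).round(0),np.percentile(T[q],98,0).round(0))
f=grab('wrist'); print('pivot top',dep(f,proj(f,[[680.2,-31,58]]).round())[0])
E
```

```text
side -140 258 [ -28.  -89. -140.] [  38.   83. -130.]
side -130 347 [ -12.  -82. -130.] [  39.   75. -120.]
side -120 259 [ -28.  -83. -120.] [  38.   75. -110.]
side -110 79 [ -28.  -83. -110.] [  36.   75. -100.]
side -100 73 [ -16.  -42. -100.] [ 18.  39. -90.]
side -90 87 [-16. -42. -89.] [ 18.  36. -80.]
side -80 86 [-15. -41. -80.] [ 18.  38. -70.]
side -70 82 [-16. -41. -70.] [ 17.  37. -60.]
side -60 76 [-16. -40. -60.] [ 18.  36. -50.]
side -50 79 [-16. -40. -50.] [ 17.  36. -40.]
side -40 58 [-15. -38. -39.] [ 18.  33. -30.]
side -30 10 [-12. -35. -30.] [ 15.  30. -27.]
scene -140 227 [ -35.  -70. -140.] [  37.   90. -130.]
scene -130 294 [ -36.  -75. -130.] [  38.   88. -120.]
scene -120 233 [ -36.  -75. -120.] [  38.   83. -110.]
scene -110 110 [ -34.  -68. -110.] [  38.   83. -102.]
scene -100 35 [-16. -34. -98.] [ 17. -29. -90.]
scene -90 19 [-16. -33. -89.] [ 16. -30. -84.]
scene -80 4 [ -7.  39. -71.] [ 15.  41. -70.]
scene -70 59 [-17.  35. -70.] [ 17.  41. -60.]
scene -60 58 [-17.  32. -60.] [ 17.  40. -50.]
scene -50 56 [-17.  32. -50.] [ 17.  39. -40.]
scene -40 53 [-17.  34. -40.] [ 17.  38. -31.]
scene -30 12 [-13.  32. -30.] [ 16.  36. -25.]
wrist -140 13715 [  24.  -69. -140.] [  38.   72. -130.]
wrist -130 23294 [  18.  -75. -129.] [  38.   74. -120.]
wrist -120 12325 [   8.  -76. -120.] [  39.   75. -110.]
wrist -110 3418 [   2.  -78. -110.] [  38.   77. -102.]
wrist -100 426 [  -3.  -31. -100.] [ 12.  31. -90.]
wrist -90 898 [-10. -38. -89.] [ 18.  37. -80.]
wrist -80 1073 [-14. -39. -80.] [ 18.  38. -70.]
wrist -70 712 [-15. -39. -70.] [ 18.  37. -60.]
wrist -60 550 [-14. -38. -60.] [ 18.  37. -50.]
wrist -50 467 [ -3. -37. -50.] [ 18.  36. -40.]
wrist -40 407 [ -8. -36. -40.] [ 18.  35. -30.]
wrist -30 208 [-10. -33. -30.] [ 18.  32. -24.]
pivot top [605.93601772  80.77883043 335.44011903]
```

{"method": "arm_command", "body": {"rows": [{"delta_pos":[145,85,195],"roll":4.3,"jaw":60},{"delta_pos":[145,85,195],"roll":4.3,"jaw":60},{"delta_pos":[145,85,195],"roll":4.3,"jaw":60},{"delta_pos":[145,85,195],"roll":4.3,"jaw":60},{"delta_pos":[145,85,195],"roll":4.3,"jaw":60},{"delta_pos":[145,85,195],"roll":4.3,"jaw":60},{"delta_pos":[145,85,195],"roll":4.3,"jaw":60},{"delta_pos":[145,85,195],"roll":4.3,"jaw":60},{"delta_pos":[145,85,195],"roll":4.3,"jaw":60},{"delta_pos":[145,85,195],"roll":4.3,"jaw":60}]}}

```text
time_s: 21.37
ee_pos: [649.3, 213.1, 81.8]
ee_rot: [179.9, -0.1, 74.3]
force: [0.1, -0.7, 0.4]
gripper_width: 54.7
gripper_force: 0.0
```

```bash
python3 - <<'E'
from sticks import *
s=env.state(); print(np.round(s['ee_pos'],1),np.round(s['ee_rot'],2)); find('wrist'); find('scene'); find('side'); goto([648.3,214.3,-22])
E
```

```text
[649.3 213.1  81.8] [ 1.7986e+02 -7.0000e-02  7.4310e+01]
wrist [317. 131.] 259 z11 [665.2 276.   11. ] dep [665.2 276.1  14.5]
wrist [ 61. 165.] 388 z11 [438.4 308.3  11. ] dep [442.1 307.9  15.3]
wrist [319. 262.] 53 z11 [633.3 155.3  11. ] dep [633.8 157.4  15.3]
wrist [431. 294.] 14 z11 [732.4  89.6  11. ] dep [685.3 233.  207. ]
  stick mid [649.2 215.6  11. ] dir deg -104.8 len 124.8
  stick mid [682.8 122.5  11. ] dir deg -33.5 len 118.9
scene [415. 207.] 25 z11 [438.  308.1  11. ] dep [441.6 307.9  14.9]
scene [344. 241.] 19 z11 [629.9 151.4  11. ] dep [633.3 152.1  15.8]
scene [386. 267.] 35 z11 [666.1 275.5  11. ] dep [666.9 275.5  12.3]
  stick mid [648.  213.5  11. ] dir deg 73.8 len 129.3
side [283. 231.] 20 z11 [631.9 148.9  11. ] dep [628.2 153.4  15.8]
side [244. 252.] 33 z11 [665.5 274.1  11. ] dep [661.5 277.9  16. ]
side [348. 269.] 33 z11 [407.6 180.2  11. ] dep [405.2 184.8  16.2]
side [310. 298.] 47 z11 [436.  307.1  11. ] dep [433.6 310.6  16. ]
  stick mid [648.7 211.5  11. ] dir deg 75.0 len 129.6
  stick mid [421.8 243.6  11. ] dir deg 77.4 len 130.1
delta [  0.7  -1.6 104.1] ee [649.3 213.1  82.1] [ 1.7983e+02 -1.0000e-01  7.4280e+01]
```

{"method": "arm_command", "body": {"squeeze": 14, "rows": [{"delta_pos":[1,-1,40],"roll":0,"jaw":60},{"delta_pos":[1,-1,75],"roll":0,"jaw":60},{"delta_pos":[1,-1,92],"roll":0,"jaw":60},{"delta_pos":[1,-1,102],"roll":0,"jaw":60},{"delta_pos":[1,-1,102],"roll":0,"jaw":60},{"delta_pos":[1,-1,102],"roll":0,"jaw":5},{"delta_pos":[1,-1,102],"roll":0,"jaw":5},{"delta_pos":[1,-1,102],"roll":0,"jaw":5},{"delta_pos":[1,-1,102],"roll":0,"jaw":5},{"delta_pos":[1,-1,102],"roll":0,"jaw":5},{"delta_pos":[1,-1,102],"roll":0,"jaw":5},{"delta_pos":[1,-1,102],"roll":0,"jaw":5},{"delta_pos":[1,-1,102],"roll":0,"jaw":5}]}}

```text
time_s: 22.6
ee_pos: [648.0, 215.3, -22.0]
ee_rot: [180.0, -0.0, 74.4]
force: [-0.5, -1.4, 1.7]
gripper_width: 11.6
gripper_force: 14.0
```

{"method": "arm_command", "body": {"rows": [{"delta_pos":[0,0,-40],"roll":0,"jaw":5},{"delta_pos":[0,0,-80],"roll":0,"jaw":5},{"delta_pos":[0,0,-115],"roll":0,"jaw":5},{"delta_pos":[-40,6,-125],"roll":-1,"jaw":5},{"delta_pos":[-80,12,-125],"roll":-2,"jaw":5},{"delta_pos":[-120,18,-125],"roll":-3,"jaw":5},{"delta_pos":[-160,24,-125],"roll":-4,"jaw":5},{"delta_pos":[-200,30,-125],"roll":-4.3,"jaw":5},{"delta_pos":[-230,33,-125],"roll":-4.3,"jaw":5},{"delta_pos":[-252,36,-125],"roll":-4.3,"jaw":5},{"delta_pos":[-252,36,-125],"roll":-4.3,"jaw":5},{"delta_pos":[-252,36,-100],"roll":-4.3,"jaw":5},{"delta_pos":[-252,36,-70],"roll":-4.3,"jaw":5},{"delta_pos":[-252,36,-70],"roll":-4.3,"jaw":5}]}}

```text
time_s: 23.77
ee_pos: [610.4, -36.3, 42.7]
ee_rot: [-179.4, -0.1, 95.8]
force: [-0.5, 0.2, -1.7]
gripper_width: 11.9
gripper_force: 14.0
```

```bash
python3 - <<'E'
from sticks import *
s=env.state(); print(np.round(s['ee_pos'],1),np.round(s['ee_rot'],2),s['gripper_width'])
f=find('wrist'); cv2.imwrite('pics/w8.png',f['img']); goto([614.8,-36.9,-11])
E
```

```text
[610.4 -36.3  42.7] [-1.7941e+02 -1.3000e-01  9.5850e+01] 11.850316870841157
wrist [107. 123.] 45 z11 [446.8  18.7  11. ] dep [463.5  20.6  35. ]
wrist [104. 129.] 38 z11 [444.7  14.3  11. ] dep [461.   16.6  34.2]
wrist [319. 141.] 683 z11 [603.7  21.9  11. ] dep [603.9  26.5  80.1]
delta [-0.9  3.1 56. ] ee [612.  -36.3  45.1] [-1.796e+02 -1.000e-01  9.587e+01]
```

View pics/w8.png

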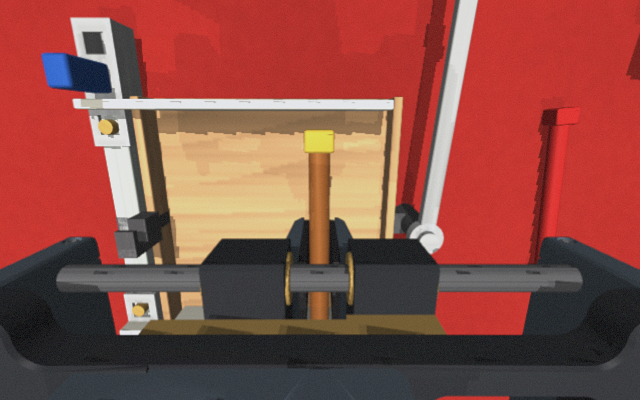

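Stick held well, cap at (319,141), both brass buttons visible (108,127), (140,310). Lower and release.

{"method": "arm_command", "body": {"rows": [{"delta_pos":[0,1,35],"roll":0,"jaw":5},{"delta_pos":[0,1,50],"roll":0,"jaw":5},{"delta_pos":[0,1,58],"roll":0,"jaw":5},{"delta_pos":[0,1,58],"roll":0,"jaw":5},{"delta_pos":[0,1,58],"roll":0,"jaw":30},{"delta_pos":[0,1,58],"roll":0,"jaw":30},{"delta_pos":[0,1,58],"roll":0,"jaw":30},{"delta_pos":[0,1,58],"roll":0,"jaw":30},{"delta_pos":[0,1,20],"roll":0,"jaw":30},{"delta_pos":[0,1,-20],"roll":0,"jaw":50},{"delta_pos":[0,1,-60],"roll":0,"jaw":60},{"delta_pos":[0,1,-60],"roll":0,"jaw":60}]}}

```text
time_s: 24.82
ee_pos: [621.3, -37.5, 117.3]
ee_rot: [179.0, 0.2, 95.8]
force: [1.1, -0.2, 0.4]
gripper_width: 44.6
gripper_force: 0.0
```

```bash
python3 - <<'E'
from sticks import *
s=env.state(); print(np.round(s['ee_pos'],1),np.round(s['ee_rot'],2),s['gripper_width'])
f=find('wrist'); find('scene'); find('side'); goto([422.7,245.3,80])
E
```

```text
[621.3 -37.5 117.3] [1.7902e+02 1.7000e-01 9.5840e+01] 44.589140787856905
wrist [146. 121.] 79 z11 [449.9  17.1  11. ] dep [461.9  18.5  33.7]
wrist [312. 129.] 220 z11 [609.5  26.   11. ] dep [609.5  26.5  25.8]
wrist [312. 254.] 168 z11 [ 622.9 -106.8   11. ] dep [ 622.4 -100.3   24.6]
  stick mid [616.2 -40.4  11. ] dir deg -84.2 len 133.5
scene [390. 185.] 21 z11 [373.9 217.4  11. ] dep [375.5 217.5  12.6]
scene [428. 202.] 26 z11 [403.1 342.   11. ] dep [407.3 341.6  15.4]
scene [260. 211.] 32 z11 [ 616.1 -106.9   11. ] dep [ 625.8 -100.6   24.6]
scene [304. 220.] 29 z11 [603.3  23.7  11. ] dep [614.4  28.3  26.2]
  stick mid [388.5 279.7  11. ] dir deg 76.8 len 127.9
  stick mid [609.7 -41.6  11. ] dir deg 95.6 len 131.2
side [333. 186.] 15 z11 [ 632.2 -119.4   11. ] dep [ 621.8 -101.7   24.6]
side [354. 284.] 31 z11 [371.8 214.9  11. ] dep [369.7 219.4  16.3]
side [314. 314.] 52 z11 [401.7 339.9  11. ] dep [398.5 344.7  18.2]
  stick mid [386.7 277.4  11. ] dir deg 76.6 len 128.5
delta [ 300.5 -163.    28.2] ee [615.4 -37.1 108.4] [179.94   0.    95.85]
```

Stick 1 lies in the tray (mid ≈ rack x +40, y 0). The other stick was knocked; it's now at (388,279). Follow it.

{"method": "arm_command", "body": {"rows": [{"delta_pos":[338,-194,28],"roll":3.8,"jaw":60},{"delta_pos":[338,-194,28],"roll":3.8,"jaw":60},{"delta_pos":[338,-194,28],"roll":3.8,"jaw":60},{"delta_pos":[338,-194,28],"roll":3.8,"jaw":60},{"delta_pos":[338,-194,28],"roll":3.8,"jaw":60},{"delta_pos":[338,-194,28],"roll":3.8,"jaw":60},{"delta_pos":[338,-194,28],"roll":3.8,"jaw":60},{"delta_pos":[338,-194,28],"roll":3.8,"jaw":60},{"delta_pos":[338,-194,28],"roll":3.8,"jaw":60},{"delta_pos":[338,-194,28],"roll":3.8,"jaw":60},{"delta_pos":[338,-194,28],"roll":3.8,"jaw":60},{"delta_pos":[338,-194,28],"roll":3.8,"jaw":60},{"delta_pos":[338,-194,28],"roll":3.8,"jaw":60},{"delta_pos":[338,-194,28],"roll":3.8,"jaw":60}]}}

```text
time_s: 26.13
ee_pos: [388.6, 278.3, 79.3]
ee_rot: [-180.0, 0.0, 76.8]
force: [-0.2, -0.5, -0.5]
gripper_width: 54.7
gripper_force: 0.0
```

```bash
python3 - <<'E'
from sticks import *
s=env.state(); print(np.round(s['ee_pos'],1),np.round(s['ee_rot'],2),s['gripper_width'])
find('wrist'); find('scene'); find('side'); goto([388,278.8,-22])
E
```

```text
[388.6 278.3  79.3] [-1.7998e+02  5.0000e-02  7.6760e+01] 54.69059211372605
wrist [316. 130.] 260 z11 [400.9 341.9  11. ] dep [401.  342.1  14.7]
wrist [317. 262.] 40 z11 [372.8 221.1  11. ] dep [373.3 222.9  14.7]
  stick mid [386.9 281.5  11. ] dir deg -103.1 len 124.1
scene [390. 185.] 20 z11 [374.1 217.1  11. ] dep [378.9 217.4  15.7]
scene [428. 202.] 23 z11 [403.4 341.5  11. ] dep [408.4 341.1  16.1]
scene [260. 211.] 29 z11 [ 616.5 -106.7   11. ] dep [ 626.7 -100.1   25.3]
scene [304. 220.] 29 z11 [603.3  23.7  11. ] dep [612.8  27.7  24. ]
  stick mid [388.8 279.3  11. ] dir deg 76.8 len 127.8
  stick mid [609.9 -41.5  11. ] dir deg 95.8 len 131.1
side [354. 283.] 26 z11 [371.8 213.5  11. ] dep [368.4 220.6  19.6]
side [314. 314.] 51 z11 [401.3 340.4  11. ] dep [397.9 345.5  18.7]
  stick mid [386.5 276.9  11. ] dir deg 76.9 len 130.3
delta [  0.2  -0.8 101.6] ee [388.7 278.5  79.6] [-1.800e+02  1.000e-02  7.674e+01]
```

{"method": "arm_command", "body": {"squeeze": 14, "rows": [{"delta_pos":[1,-1,40],"roll":0,"jaw":60},{"delta_pos":[1,-1,75],"roll":0,"jaw":60},{"delta_pos":[1,-1,92],"roll":0,"jaw":60},{"delta_pos":[1,-1,101],"roll":0,"jaw":60},{"delta_pos":[1,-1,101],"roll":0,"jaw":60},{"delta_pos":[1,-1,101],"roll":0,"jaw":5},{"delta_pos":[1,-1,101],"roll":0,"jaw":5},{"delta_pos":[1,-1,101],"roll":0,"jaw":5},{"delta_pos":[1,-1,101],"roll":0,"jaw":5},{"delta_pos":[1,-1,101],"roll":0,"jaw":5},{"delta_pos":[1,-1,101],"roll":0,"jaw":5},{"delta_pos":[1,-1,101],"roll":0,"jaw":5},{"delta_pos":[1,-1,101],"roll":0,"jaw":5}]}}

```text
time_s: 27.37
ee_pos: [387.5, 280.7, -20.9]
ee_rot: [180.0, -0.0, 76.9]
force: [-0.1, -0.6, 3.6]
gripper_width: 11.7
gripper_force: 14.0
```

{"method": "arm_command", "body": {"rows": [{"delta_pos":[0,0,-40],"roll":0,"jaw":5},{"delta_pos":[0,0,-80],"roll":0,"jaw":5},{"delta_pos":[0,0,-120],"roll":0,"jaw":5},{"delta_pos":[-30,27,-125],"roll":-0.5,"jaw":5},{"delta_pos":[-58,54,-125],"roll":-1,"jaw":5},{"delta_pos":[-86,80,-125],"roll":-1.5,"jaw":5},{"delta_pos":[-114,106,-125],"roll":-2,"jaw":5},{"delta_pos":[-142,132,-125],"roll":-2.5,"jaw":5},{"delta_pos":[-170,158,-125],"roll":-3,"jaw":5},{"delta_pos":[-200,184,-125],"roll":-3.5,"jaw":5},{"delta_pos":[-228,210,-125],"roll":-3.8,"jaw":5},{"delta_pos":[-255,235,-125],"roll":-3.8,"jaw":5},{"delta_pos":[-271,251,-125],"roll":-3.8,"jaw":5},{"delta_pos":[-271,251,-120],"roll":-3.8,"jaw":5},{"delta_pos":[-271,251,-85],"roll":-3.8,"jaw":5},{"delta_pos":[-271,251,-60],"roll":-3.8,"jaw":5},{"delta_pos":[-271,251,-60],"roll":-3.8,"jaw":5},{"delta_pos":[-271,251,-60],"roll":-3.8,"jaw":5}]}}

```text
time_s: 28.87
ee_pos: [568.7, -39.8, 37.7]
ee_rot: [-179.8, -0.1, 95.9]
force: [0.2, 0.0, 1.4]
gripper_width: 11.6
gripper_force: 14.0
```

```bash
python3 - <<'E'
from sticks import *
find('wrist'); s=env.state(); print(s['gripper_width'],s['gripper_force']); goto([570,-40.5,-11])
E
```

```text
wrist [319. 141.] 664 z11 [562.4  18.8  11. ] dep [562.1  23.   74.1]
wrist [388. 138.] 423 z11 [612.2  25.8  11. ] dep [608.7  26.3  26.4]
11.209259994671646 13.999572694301605
delta [-0.6 -0.3 50.2] ee [570.3 -39.9  39.2] [ 1.800e+02 -1.000e-02  9.588e+01]
```

{"method": "arm_command", "body": {"rows": [{"delta_pos":[0,0,30],"roll":0,"jaw":5},{"delta_pos":[0,0,43],"roll":0,"jaw":5},{"delta_pos":[0,0,49],"roll":0,"jaw":5},{"delta_pos":[0,0,49],"roll":0,"jaw":5},{"delta_pos":[0,0,49],"roll":0,"jaw":28},{"delta_pos":[0,0,49],"roll":0,"jaw":28},{"delta_pos":[0,0,49],"roll":0,"jaw":28},{"delta_pos":[0,0,49],"roll":0,"jaw":28},{"delta_pos":[0,0,20],"roll":0,"jaw":28},{"delta_pos":[0,0,-20],"roll":0,"jaw":28},{"delta_pos":[0,0,-60],"roll":0,"jaw":28},{"delta_pos":[0,0,-100],"roll":0,"jaw":28},{"delta_pos":[0,0,-140],"roll":0,"jaw":50},{"delta_pos":[0,0,-160],"roll":0,"jaw":50},{"delta_pos":[0,0,-160],"roll":0,"jaw":50},{"delta_pos":[0,0,-160],"roll":0,"jaw":50}]}}

```text
time_s: 30.25
ee_pos: [570.7, -40.5, 200.3]
ee_rot: [179.8, 0.0, 95.8]
force: [-0.1, -0.0, -0.6]
gripper_width: 45.2
gripper_force: 0.0
```

```bash
python3 - <<'E'
from sticks import *
s=env.state(); print(np.round(s['ee_pos'],1),np.round(s['ee_rot'],2))
f=find('wrist'); g=find('scene')
P=dep(f,[(u,v) for v in range(400) for u in range(640)]).reshape(400,640,3)
hsv=cv2.cvtColor(f['img'],cv2.COLOR_BGR2HSV)
q=(f['img'].max(2)<75)&(P[...,2]>60)&(P[...,2]<100)&(np.hypot(P[...,0]-672,P[...,1]-133)<30); print('knob n',q.sum(),P[q].min(0),P[q].max(0))
q&=P[...,2]>87; print('top',q.sum(),P[q].mean(0))
cv2.imwrite('pics/w9.png',f['img'])
E
```

```text
[570.7 -40.5 200.3] [1.798e+02 3.000e-02 9.585e+01]
wrist [231. 123.] 43 z11 [455.8  17.3  11. ] dep [462.3  18.3  34.5]
wrist [318. 128.] 139 z11 [564.3  22.2  11. ] dep [564.2  22.6  25.4]
wrist [356. 129.] 145 z11 [610.6  26.1  11. ] dep [608.7  26.3  25.8]
wrist [352. 229.] 97 z11 [ 623.  -105.9   11. ] dep [ 620.8 -100.8   25.1]
wrist [318. 228.] 108 z11 [ 577.8 -109.5   11. ] dep [ 577.2 -103.9   26.1]
wrist [239. 235.] 27 z11 [ 470.5 -131.2   11. ] dep [ 476.  -121.3   34.2]
  stick mid [616.8 -39.9  11. ] dir deg -84.6 len 132.5
  stick mid [571.1 -43.7  11. ] dir deg -84.2 len 132.4
  stick mid [594.2 -41.7  11. ] dir deg -103.6 len 139.5
scene [266. 199.] 29 z11 [ 571.  -109.8   11. ] dep [ 582.8 -102.7   26.3]
scene [309. 209.] 32 z11 [557.4  20.1  11. ] dep [569.3  24.7  26. ]
scene [260. 211.] 29 z11 [ 615.7 -106.7   11. ] dep [ 624.6 -100.9   23.5]
scene [304. 220.] 29 z11 [603.3  23.7  11. ] dep [613.9  28.1  25.5]
  stick mid [564.2 -44.9  11. ] dir deg 96.0 len 130.6
  stick mid [586.6 -43.3  11. ] dir deg -65.3 len 139.5
  stick mid [587.1 -43.1  11. ] dir deg 76.4 len 137.4
  stick mid [609.5 -41.5  11. ] dir deg 95.4 len 131.0
knob n 346 [667.92035223 126.99621509  60.10745488] [680.24708311 139.77046442  92.20376287]
top 171 [674.25815282 133.58311853  89.39994181]
```

View pics/w9.png

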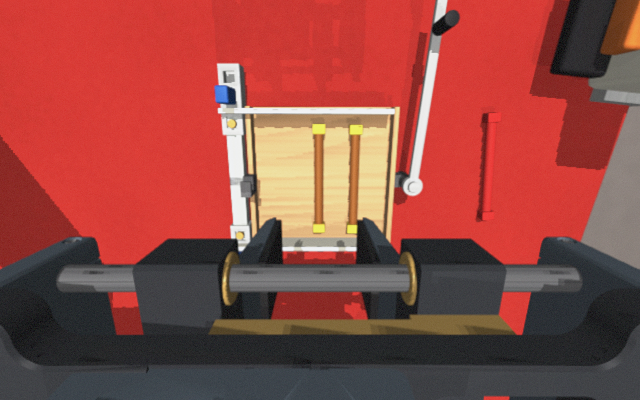

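Both sticks lie flat in the tray, at (319,180) and (354,180), buttons up. Next, the knob (at (447,22)).

{"method": "arm_command", "body": {"squeeze": 8, "rows": [{"delta_pos":[162,121,40],"roll":0,"jaw":50},{"delta_pos":[162,121,40],"roll":0,"jaw":50},{"delta_pos":[162,121,40],"roll":0,"jaw":50},{"delta_pos":[162,121,40],"roll":0,"jaw":50},{"delta_pos":[162,121,40],"roll":0,"jaw":50},{"delta_pos":[162,121,40],"roll":0,"jaw":50},{"delta_pos":[162,121,40],"roll":0,"jaw":50},{"delta_pos":[162,121,70],"roll":0,"jaw":50},{"delta_pos":[162,121,100],"roll":0,"jaw":50},{"delta_pos":[162,121,130],"roll":0,"jaw":50},{"delta_pos":[162,121,150],"roll":0,"jaw":50},{"delta_pos":[162,121,157],"roll":0,"jaw":50},{"delta_pos":[162,121,157],"roll":0,"jaw":50},{"delta_pos":[162,121,157],"roll":0,"jaw":5},{"delta_pos":[162,121,157],"roll":0,"jaw":5},{"delta_pos":[162,121,157],"roll":0,"jaw":5},{"delta_pos":[162,121,157],"roll":0,"jaw":5},{"delta_pos":[162,121,157],"roll":0,"jaw":5},{"delta_pos":[162,121,157],"roll":0,"jaw":5}]}}

```text
time_s: 31.93
ee_pos: [674.5, 133.2, 42.8]
ee_rot: [179.9, -0.0, 95.9]
force: [-0.5, -0.4, 2.4]
gripper_width: 13.6
gripper_force: 8.0
```

```bash
python3 -c "
import numpy as np
q0=1.635
for q in np.linspace(q0,0,16)[1:]: print(round(q,2),round(165*(np.sin(q)-np.sin(q0)),1),round(-165*(np.cos(q)-np.cos(q0)),1))"
```

```text
1.53 0.2 -18.0
1.42 -1.6 -35.9
1.31 -5.3 -53.5
1.2 -10.9 -70.5
1.09 -18.4 -86.9
0.98 -27.5 -102.4
0.87 -38.3 -116.7
0.76 -50.6 -129.8
0.65 -64.3 -141.5
0.54 -79.1 -151.7
0.44 -95.0 -160.2
0.33 -111.7 -166.8
0.22 -129.0 -171.7
0.11 -146.7 -174.6
0.0 -164.7 -175.6
```

{"method": "arm_command", "body": {"rows": [{"delta_pos":[0,-18,0],"roll":0,"jaw":5},{"delta_pos":[-1.6,-36,0],"roll":0,"jaw":5},{"delta_pos":[-5.3,-53.5,0],"roll":0,"jaw":5},{"delta_pos":[-11,-70.5,0],"roll":0,"jaw":5},{"delta_pos":[-18.4,-87,0],"roll":0,"jaw":5},{"delta_pos":[-27.5,-102.4,0],"roll":0,"jaw":5},{"delta_pos":[-38.3,-116.7,0],"roll":0,"jaw":5},{"delta_pos":[-50.6,-129.8,0],"roll":0,"jaw":5},{"delta_pos":[-64.3,-141.5,0],"roll":0,"jaw":5},{"delta_pos":[-79,-151.7,0],"roll":0,"jaw":5},{"delta_pos":[-95,-160.2,0],"roll":0,"jaw":5},{"delta_pos":[-112,-166.8,0],"roll":0,"jaw":5},{"delta_pos":[-129,-171.7,0],"roll":0,"jaw":5},{"delta_pos":[-145,-174.6,0],"roll":0,"jaw":5},{"delta_pos":[-145,-174.6,0],"roll":0,"jaw":5}]}}

```text
time_s: 33.18
ee_pos: [515.5, -31.0, 42.5]
ee_rot: [179.9, 0.1, 95.7]
force: [-1.2, -0.6, 4.5]
gripper_width: 13.7
gripper_force: 8.0
```

{"method": "arm_command", "body": {"rows": [{"delta_pos":[-6,-0.5,0],"roll":0,"jaw":5},{"delta_pos":[-12,-1,0],"roll":0,"jaw":5},{"delta_pos":[-16,-1,0],"roll":0,"jaw":5},{"delta_pos":[-19,-1,0],"roll":0,"jaw":5},{"delta_pos":[-20,-1,0],"roll":0,"jaw":5},{"delta_pos":[-20,-1,0],"roll":0,"jaw":5}]}}

```text
time_s: 33.68
ee_pos: [516.2, -48.7, 42.3]
ee_rot: [-180.0, 0.0, 95.9]
force: [-2.7, -0.3, 6.8]
gripper_width: 13.7
gripper_force: 8.0
```

{"method": "arm_command", "body": {"rows": [{"delta_pos":[-1,0,0],"roll":0,"jaw":5},{"delta_pos":[-2,0,0],"roll":0,"jaw":5},{"delta_pos":[-2,0,0],"roll":0,"jaw":5}]}}

```text
time_s: 33.93
ee_pos: [516.4, -50.2, 42.3]
ee_rot: [-180.0, -0.0, 95.9]
force: [-1.6, 0.4, 5.7]
gripper_width: 14.0
gripper_force: 8.0
```

```bash
python3 - <<'E'
from h import *
f=grab('wrist'); 
s=env.state(); d=np.array(s['ee_pos'][:2])-[575,-41]; ex=np.array([.9947,.1028]);ey=np.array([-.1028,.9947])
print('rack xy of tcp',d@ex,d@ey,s['force'],s['gripper_width'])
E
```

```text
rack xy of tcp -59.260505159018 -3.1345914813289086 [-1.74383005  1.0111189   6.65767184] 13.739159059007116
```

{"method": "arm_command", "body": {"rows": [{"delta_pos":[-1.5,0,0],"roll":0,"jaw":5},{"delta_pos":[-3,0,0],"roll":0,"jaw":5},{"delta_pos":[-3,0,0],"roll":0,"jaw":5},{"delta_pos":[-3,0,0],"roll":0,"jaw":5}]}}

```text
time_s: 34.32
ee_pos: [516.4, -51.0, 42.1]
ee_rot: [-180.0, -0.3, 95.8]
force: [-0.4, 8.5, 5.3]
gripper_width: 13.6
gripper_force: 8.0
```

{"method": "arm_command", "body": {"rows": [{"delta_pos":[0,0,0],"roll":0,"jaw":45},{"delta_pos":[0,0,0],"roll":0,"jaw":45},{"delta_pos":[0,0,0],"roll":0,"jaw":45},{"delta_pos":[0,0,0],"roll":0,"jaw":45},{"delta_pos":[0,0,0],"roll":0,"jaw":45},{"delta_pos":[0,0,-40],"roll":0,"jaw":45},{"delta_pos":[0,0,-80],"roll":0,"jaw":45},{"delta_pos":[0,0,-120],"roll":0,"jaw":45},{"delta_pos":[0,40,-160],"roll":0,"jaw":45},{"delta_pos":[0,60,-200],"roll":0,"jaw":45},{"delta_pos":[0,60,-200],"roll":0,"jaw":45},{"delta_pos":[0,60,-200],"roll":0,"jaw":45},{"delta_pos":[0,60,-200],"roll":0,"jaw":45}]}}

```text
time_s: 35.4
ee_pos: [576.4, -48.0, 241.6]
ee_rot: [180.0, 0.0, 95.9]
force: [-0.6, -0.2, 0.0]
gripper_width: 40.9
gripper_force: 0.0
```

```bash
python3 - <<'E'
from sticks import *
f=find('wrist'); P=dep(f,[(u,v) for v in range(400) for u in range(640)]).reshape(400,640,3)
rx=(P[...,:2]-[575,-41])@ex; ry=(P[...,:2]-[575,-41])@ey
k=(P[...,2]>84)&(P[...,2]<95)&(abs(rx+59)<25)&(abs(ry)<40); print('knob top',k.sum(),rx[k].mean(),ry[k].mean())
k=(abs(P[...,2]-56)<4)&(rx>-45)&(rx<95)&(abs(ry)<40)
print('bar',np.polyfit(rx[k],ry[k],1),k.sum())
g=grab('scene'); a=cv2.resize(g['img'][130:250,150:350],(800,480),interpolation=cv2.INTER_CUBIC)
u=f['img'][80:280,180:420]; cv2.imwrite('pics/fin.png',np.hstack([cv2.resize(a,(400,300)),cv2.resize(u,(360,300))]))
E
```

```text
wrist [236. 117.] 32 z11 [456.1  17.8  11. ] dep [462.8  18.3  36.5]
wrist [315. 122.] 123 z11 [564.   22.3  11. ] dep [564.2  22.4  24.3]
wrist [349. 122.] 112 z11 [610.1  26.5  11. ] dep [608.7  26.5  25.4]
wrist [316. 213.] 104 z11 [ 577.6 -109.1   11. ] dep [ 577.3 -104.5   25.4]
wrist [347. 213.] 94 z11 [ 624. -105.   11.] dep [ 622.1 -100.5   25.6]
wrist [243. 219.] 22 z11 [ 470.4 -129.6   11. ] dep [ 475.9 -120.9   35. ]
  stick mid [570.8 -43.4  11. ] dir deg -84.1 len 132.1
  stick mid [593.8 -41.3  11. ] dir deg -103.5 len 139.4
  stick mid [617.  -39.3  11. ] dir deg -84.0 len 132.3
knob top 111 -59.28578362633293 1.0350225548333851
bar [-0.00147055  0.81882137] 862
```

View pics/fin.png

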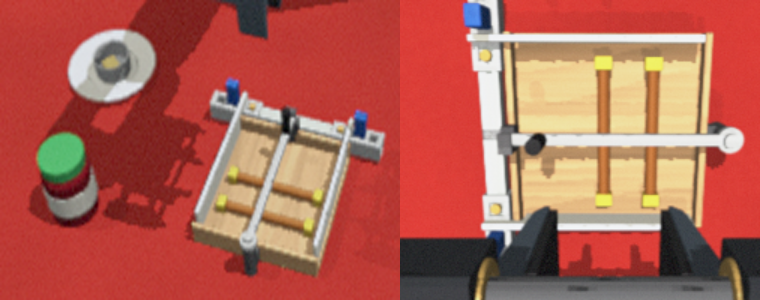

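The keeper is closed: its slope is about 0.001 rad and its end is in the catch at (505,140). Both sticks lie flat, both buttons are up, and the dish is on the plate. Handing in.

```bash
python3 -c "
from workcell import env
print(env.job_done())"
```

```text
the job is handed in; nothing more can be done
None
```

I handed the job in with every step done by my own checks, but the hand-in returned no verdict: the dish is on the plate, both buttons are up, the two honey sticks found lie flat in the tray, and the keeper is home in its catch.

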